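# Gauge chair-leg sleeves and lock up the kit tray

## Robot

A 6-joint arm with a two-finger parallel gripper is mounted at the origin on the work surface. World frame = base frame: x ahead of the robot, y to its left, z up, the work surface at z = 0. Lengths are in mm, angles in rad, forces in N, time in s.
With the tool pointing down it reaches from about 300 to 875 mm from the base axis. Payload 4.2 kg.
Tool frame: the origin (TCP) lies on the centre line of the jaws, within the pads' length; the fingertips stand 19 mm ahead of it and the grasp point (between the pads) is the TCP; z points along the fingers, y is the direction in which the jaws open and shut (so a half turn about z gives the same grasp; the last joint's range is limited). The gripper opens to 85 mm and grips with 20 to 120 N. Pads are 22 mm wide; open, the fingers measure 114 mm over their backs; the gripper's body (76 mm by 85 mm) begins 54 mm behind the grasp point. The pads swing forward as they close: fully open they stand 13 mm farther back than shut.
Start: joints at [1.157, 0.32, 1.565, -0, 1.257, -0.02], TCP at [220.63, 531.001, 250.338] pointing down, gripper open.
Joint ranges: [-3.11, 3.11], [-0.84, 2.01], [0.21, 2.61], [-1.34, 4.49], [0.05, 2.63], [-2.56, 2.56]. Speed limits (rad/s): [2.57, 2.57, 3.14, 3.14, 3.14, 3.14].

## Interface

Orientations are given as a rotation vector (axis times angle).
In Python, from rig import arm gives the robot as it stands.
- The arm moves only by the shell command python3 -m crank 'ROWS'. ROWS is JSON, a list of rows, each a list of 3 entries, a list of its own where there are three numbers: the shift along the tool's x, y, z in units of 25 mm (1.0 is 25 mm), then the turn about the tool's z in units of 5 degrees (1.0 is 5 degrees), then the opening, from -1 (shut) to 1 (fully open), so that 0 is half open. A call has 1 to 5 rows; each row shifts and turns the commanded pose from where the row before left it, along the tool's axes as they then stand; what a row does not reach is not made up. A row lasts 1/12 s, in which the tool goes at most 41.7 mm and 7.16 degrees, less where a joint would pass 70% of its speed; a pose out of reach is approached as far as the arm can. A call is refused whole if a number of a shift passes 1 or a number of a turn 1, either way. A call with a gripper value outside its range is refused whole. The fingers move at their own pace and stop on an object; the grip force is fixed at half the most. Time passes only in rows, so rows that do not move let the fingers close. It gives the time, the measured TCP pose, the force and the opening at its end, in the units of the state.
- arm.get_obs(): the state, without advancing time (a new reading comes with each control period).
- arm.snapshot(name): name is "scene" or "side" or "wrist"; returns the picture (384x512x3 uint8, red, green, blue); there is no depth.
- arm.calibration(name): a dict with "intrinsics" (3x3 intrinsics, pixels), "k1" (the pictures are not rectified: a ray, as slopes to the right and down, at radius r is drawn at 1 + k1 r^2 times it, then the intrinsics apply), "rvec" (rotation vector, rad) and "tvec" (3), from world to camera coordinates, as OpenCV has them. Camera axes: x right, y down, z forward; pixel columns grow to the right and rows downward; lengths in mm; the calibration is good to about 2 mm. A picture is of the moment at which its call begins: read the wrist's pose just before it. calibration takes no time and is no camera call; for the wrist camera it gives the pose at the moment of the call.
- arm.finish_job(): hands the job in, once; it reports no verdict.
The state is a dict: "time_s": time; "joint_positions": joint angles; "joint_velocities": joint speeds; "joint_efforts": joint torques, N m; "tool_pos": TCP position; "tcp_rot": TCP orientation; "contact_force": force on the tool from outside, world axes, zero at the start; "moment": the same for the moment, N m; "width": finger opening in mm.
Only numpy, scipy, OpenCV 4.12 (cv2) and the standard library are available. Lean on these libraries where they do the work, as an engineer would, in place of code of your own. Each camera call takes 0.05 s, during which the arm holds its last target.

## Task

Work along the row of steel chair-leg sleeves on the grey mat, starting at the end nearest the gauge: slide each one in turn down onto the stepped gauge pin as far as it will go, then stand it in the wooden tray with the keeper bar if it went all the way down to the base, or in the cardboard tray if it stopped on the step. When all are sorted, and not before, swing the keeper bar fully shut across the wooden tray, past its click ball, and leave the other goods on the table where they stand.

Things in the scene. Friction and masses are not known exactly. Their poses are not given: they have to be found in the camera images.
- sleeve_1a: Plain steel chair-leg sleeve (open tube) of the first place in the row counted from the gauge end, or absent. Outer diameter 54 mm, height 62 mm, about 0.22 kg, bore either 37 mm or 29 mm (not told: try it on the gauge). At most one of sleeve_1a and sleeve_1b is present. Origin at the centre of its underside, z along its axis (up as it stands).
- sleeve_1b: Plain steel chair-leg sleeve (open tube) of the first place in the row counted from the gauge end, or absent. Outer diameter 54 mm, height 62 mm, about 0.22 kg, bore either 37 mm or 29 mm (not told: try it on the gauge). At most one of sleeve_1a and sleeve_1b is present. Origin at the centre of its underside, z along its axis (up as it stands).
- sleeve_2a: Plain steel chair-leg sleeve (open tube) of the second place in the row counted from the gauge end, or absent. Outer diameter 54 mm, height 62 mm, about 0.22 kg, bore either 37 mm or 29 mm (not told: try it on the gauge). At most one of sleeve_2a and sleeve_2b is present. Origin at the centre of its underside, z along its axis (up as it stands).
- sleeve_2b: Plain steel chair-leg sleeve (open tube) of the second place in the row counted from the gauge end, or absent. Outer diameter 54 mm, height 62 mm, about 0.22 kg, bore either 37 mm or 29 mm (not told: try it on the gauge). At most one of sleeve_2a and sleeve_2b is present. Origin at the centre of its underside, z along its axis (up as it stands).
- sleeve_3a: Plain steel chair-leg sleeve (open tube) of the third place in the row counted from the gauge end, or absent. Outer diameter 54 mm, height 62 mm, about 0.22 kg, bore either 37 mm or 29 mm (not told: try it on the gauge). At most one of sleeve_3a and sleeve_3b is present. Origin at the centre of its underside, z along its axis (up as it stands).
- sleeve_3b: Plain steel chair-leg sleeve (open tube) of the third place in the row counted from the gauge end, or absent. Outer diameter 54 mm, height 62 mm, about 0.22 kg, bore either 37 mm or 29 mm (not told: try it on the gauge). At most one of sleeve_3a and sleeve_3b is present. Origin at the centre of its underside, z along its axis (up as it stands).
- sleeve_4a: Plain steel chair-leg sleeve (open tube) of the fourth place in the row counted from the gauge end, or absent. Outer diameter 54 mm, height 62 mm, about 0.22 kg, bore either 37 mm or 29 mm (not told: try it on the gauge). At most one of sleeve_4a and sleeve_4b is present. Origin at the centre of its underside, z along its axis (up as it stands).
- sleeve_4b: Plain steel chair-leg sleeve (open tube) of the fourth place in the row counted from the gauge end, or absent. Outer diameter 54 mm, height 62 mm, about 0.22 kg, bore either 37 mm or 29 mm (not told: try it on the gauge). At most one of sleeve_4a and sleeve_4b is present. Origin at the centre of its underside, z along its axis (up as it stands).
- mat: Thin grey felt mat, 90 x 360 mm, 4 mm thick, fixed on the table, where the sleeves stand in one row of up to four places along its y axis, about 85 mm apart; its +y end is the gauge end. Origin at the centre of its underside.
- gauge_foot (a point): Foot of the fixed upright gauge pin's axis, on top of its base, 12 mm above the table. A 37 mm bore slides down to the base (underside at this height); a 29 mm bore stops on the pin's shoulder with its underside about 24.5 mm above this point.
- gauge: The fixed gauge: wooden base 110 x 110 x 12 mm and a dark steel stepped pin. The pin's thick lower part has diameter 34 mm and is 22 mm high (12 to 34 mm above the table), a 45 degree shoulder 5 mm high narrows it to 24 mm, the thin part reaches 64 mm above the table and a blunt cone ends at 70 mm. Origin at the centre of the underside.
- tray_floor (a point): Centre of the inner floor of the wooden tray, 6 mm above the table. Inside 74 mm (its x) by 256 mm (its y); the 6 mm walls rise 20 mm above the floor. Up to four sleeves stand in it in one row along y, 62 mm apart.
- tray: The fixed wooden tray with the keeper bar. Posts outside its ends (at y = -146 mm with the bar's hinge and y = +146 mm with the click ball) rise 78 mm above the table. When shut the bar crosses above the tray's middle. Origin at the centre of the underside; same axes as tray_floor.
- keeper (a joint): Angle of the steel keeper bar about its upright hinge: 0 is shut (along the tray's +y), growing as it swings open towards the tray's +x (clockwise seen from above), stop at 2.0; starts open at 1.5 to 1.8. It stays where it is left (friction 0.06 N m). In the last 0.1 rad it rides over a sprung ball on the end post (about 5 N at the peg) and clicks in against its stop at 0.
- keeper_peg (a point): Middle of the upright peg on the keeper bar, 190 mm from the hinge: dark steel, diameter 18 mm, 22 mm high, its top 112 mm above the table. The bar below is 16 mm wide, 80 to 90 mm above the table, 316 mm long, and begins 12 mm behind the hinge. The point's y axis points along the bar away from the hinge.
- keeper_hinge (a point): On the hinge axis of the keeper bar, at the bar's mid height; it turns with the bar.
- reject_in (a point): Centre of the inner floor of the fixed cardboard tray, 5 mm above the table. Inside 155 x 155 mm, walls rise 21 mm above the floor, 5 mm thick; holds four sleeves in two rows of two.
- jar: Bystander (not always there): amber glass jar, diameter 72 mm, 90 mm tall, beyond the gauge. Origin at the centre of its underside.
- candlestick: Bystander (not always there): brass candlestick, foot diameter 80 mm, 100 mm tall, near the far edge. Origin at the centre of its underside.
- clock: Bystander: wooden mantel clock, 60 x 100 mm, 100 mm tall, beyond the cardboard tray. Origin at the centre of its underside.
Things that resemble listed ones, but are neither listed nor needed, are in the scene too. What is shaped like the sleeve_3b but blue, pink or yellow is not meant.

How it is judged (in metres and radians):
On the way, in this order (a step that is already met when the one before it is completed fails the run):
1. the sleeve of the first place (if there is one) has been slid onto the gauge pin as far as it goes (((horizontal distance between sleeve_1a and gauge_foot below 0.006 m and angle between sleeve_1a's own z axis and vertical below 0.12 rad and z of sleeve_1a in the frame of gauge_foot below 0.004 m) or (horizontal distance between sleeve_1b and gauge_foot below 0.006 m and angle between sleeve_1b's own z axis and vertical below 0.12 rad and z of sleeve_1b in the frame of gauge_foot below 0.029 m))), for 0.2 s.
2. the sleeve of the second place (if there is one) has been slid onto the gauge pin as far as it goes (((horizontal distance between sleeve_2a and gauge_foot below 0.006 m and angle between sleeve_2a's own z axis and vertical below 0.12 rad and z of sleeve_2a in the frame of gauge_foot below 0.029 m) or (horizontal distance between sleeve_2b and gauge_foot below 0.006 m and angle between sleeve_2b's own z axis and vertical below 0.12 rad and z of sleeve_2b in the frame of gauge_foot below 0.004 m))), for 0.2 s.
3. the sleeve of the third place (if there is one) has been slid onto the gauge pin as far as it goes (((horizontal distance between sleeve_3a and gauge_foot below 0.006 m and angle between sleeve_3a's own z axis and vertical below 0.12 rad and z of sleeve_3a in the frame of gauge_foot below 0.029 m) or (horizontal distance between sleeve_3b and gauge_foot below 0.006 m and angle between sleeve_3b's own z axis and vertical below 0.12 rad and z of sleeve_3b in the frame of gauge_foot below 0.004 m))), for 0.2 s.
4. the sleeve of the fourth place (if there is one) has been slid onto the gauge pin as far as it goes (((horizontal distance between sleeve_4a and gauge_foot below 0.006 m and angle between sleeve_4a's own z axis and vertical below 0.12 rad and z of sleeve_4a in the frame of gauge_foot below 0.004 m) or (horizontal distance between sleeve_4b and gauge_foot below 0.006 m and angle between sleeve_4b's own z axis and vertical below 0.12 rad and z of sleeve_4b in the frame of gauge_foot below 0.029 m))), for 0.2 s.
5. every sleeve stands in its proper tray while the keeper bar is still open (x of sleeve_1a in the frame of tray_floor between -0.014 and 0.014 m and y of sleeve_1a in the frame of tray_floor between -0.106 and 0.106 m and z of sleeve_1a in the frame of tray_floor between -0.006 and 0.008 m and angle between each of sleeve_1a, sleeve_2b, sleeve_3b, sleeve_4a, sleeve_1b, sleeve_2a, sleeve_3a, sleeve_4b's own z axis and vertical below 0.12 rad and x of sleeve_2b in the frame of tray_floor between -0.014 and 0.014 m and y of sleeve_2b in the frame of tray_floor between -0.106 and 0.106 m and z of sleeve_2b in the frame of tray_floor between -0.006 and 0.008 m and x of sleeve_3b in the frame of tray_floor between -0.014 and 0.014 m and y of sleeve_3b in the frame of tray_floor between -0.106 and 0.106 m and z of sleeve_3b in the frame of tray_floor between -0.006 and 0.008 m and x of sleeve_4a in the frame of tray_floor between -0.014 and 0.014 m and y of sleeve_4a in the frame of tray_floor between -0.106 and 0.106 m and z of sleeve_4a in the frame of tray_floor between -0.006 and 0.008 m and x of sleeve_1b in the frame of reject_in between -0.055 and 0.055 m and y of sleeve_1b in the frame of reject_in between -0.055 and 0.055 m and z of sleeve_1b in the frame of reject_in between -0.006 and 0.008 m and x of sleeve_2a in the frame of reject_in between -0.055 and 0.055 m and y of sleeve_2a in the frame of reject_in between -0.055 and 0.055 m and z of sleeve_2a in the frame of reject_in between -0.006 and 0.008 m and x of sleeve_3a in the frame of reject_in between -0.055 and 0.055 m and y of sleeve_3a in the frame of reject_in between -0.055 and 0.055 m and z of sleeve_3a in the frame of reject_in between -0.006 and 0.008 m and x of sleeve_4b in the frame of reject_in between -0.055 and 0.055 m and y of sleeve_4b in the frame of reject_in between -0.055 and 0.055 m and z of sleeve_4b in the frame of reject_in between -0.006 and 0.008 m and value of joint keeper above 0.3 rad), for 0.2 s.
At the end, for the whole second after the job is handed in: Every sleeve that went fully down the gauge stands upright (within 0.12 rad) on the floor of the wooden tray, every one that stopped on the step stands upright on the floor of the cardboard tray, all at rest; the keeper bar is shut in its detent (under 0.025 rad) (x of sleeve_1a in the frame of tray_floor between -0.014 and 0.014 m and y of sleeve_1a in the frame of tray_floor between -0.106 and 0.106 m and z of sleeve_1a in the frame of tray_floor between -0.006 and 0.008 m and angle between each of sleeve_1a, sleeve_2b, sleeve_3b, sleeve_4a, sleeve_1b, sleeve_2a, sleeve_3a, sleeve_4b's own z axis and vertical below 0.12 rad and x of sleeve_2b in the frame of tray_floor between -0.014 and 0.014 m and y of sleeve_2b in the frame of tray_floor between -0.106 and 0.106 m and z of sleeve_2b in the frame of tray_floor between -0.006 and 0.008 m and x of sleeve_3b in the frame of tray_floor between -0.014 and 0.014 m and y of sleeve_3b in the frame of tray_floor between -0.106 and 0.106 m and z of sleeve_3b in the frame of tray_floor between -0.006 and 0.008 m and x of sleeve_4a in the frame of tray_floor between -0.014 and 0.014 m and y of sleeve_4a in the frame of tray_floor between -0.106 and 0.106 m and z of sleeve_4a in the frame of tray_floor between -0.006 and 0.008 m and x of sleeve_1b in the frame of reject_in between -0.055 and 0.055 m and y of sleeve_1b in the frame of reject_in between -0.055 and 0.055 m and z of sleeve_1b in the frame of reject_in between -0.006 and 0.008 m and x of sleeve_2a in the frame of reject_in between -0.055 and 0.055 m and y of sleeve_2a in the frame of reject_in between -0.055 and 0.055 m and z of sleeve_2a in the frame of reject_in between -0.006 and 0.008 m and x of sleeve_3a in the frame of reject_in between -0.055 and 0.055 m and y of sleeve_3a in the frame of reject_in between -0.055 and 0.055 m and z of sleeve_3a in the frame of reject_in between -0.006 and 0.008 m and x of sleeve_4b in the frame of reject_in between -0.055 and 0.055 m and y of sleeve_4b in the frame of reject_in between -0.055 and 0.055 m and z of sleeve_4b in the frame of reject_in between -0.006 and 0.008 m and value of joint keeper below 0.025 rad and linear speed of each of sleeve_1a, sleeve_1b, sleeve_2a, sleeve_2b, sleeve_3a, sleeve_3b, sleeve_4a, sleeve_4b below 0.02 m/s); the robot touches nothing.
It fails at once if the jar is shifted more than 30 mm (distance of jar from where it was at the start of the episode above 0.03 m).
It fails at once if the candlestick is shifted more than 30 mm (distance of candlestick from where it was at the start of the episode above 0.03 m).
It fails at once if the clock is shifted more than 30 mm (distance of clock from where it was at the start of the episode above 0.03 m).
Of sleeve_1a, sleeve_1b only 1 to 1 are there at a start; the rules pass over those that are not, and their reading is None.
Of sleeve_3a, sleeve_3b only 1 to 1 are there at a start; the rules pass over those that are not, and their reading is None.
Of sleeve_2a, sleeve_2b, jar only 1 to 1 are there at a start; the rules pass over those that are not, and their reading is None.
Of sleeve_4a, sleeve_4b, candlestick only 1 to 1 are there at a start; the rules pass over those that are not, and their reading is None.
At some moment in a run one of sleeve_1a, sleeve_1b, sleeve_2a, sleeve_2b, sleeve_3a, sleeve_3b, sleeve_4a, sleeve_4b may be knocked a few centimetres aside while the robot is not near it.
It also fails if it takes over 210 s, if anything falls off the work surface, if the arm or the gripper's body presses on something with over 40 N, if the wrist force passes 120 N, or if a joint passes its speed limit or range.

## Working session

There is one attempt and no reset: what is moved stays moved. The work goes in short steps, Python scripts to look and compute and a shell command to move; the robot and the scene stay as the last step left them, time stands still between calls to the robot, and variables do not carry over. Pictures are saved under pics/ and viewed, and the job is handed in when it is done.

```bash
ls; mkdir -p pics
python3 - <<'E'
from rig import arm
import cv2
print(arm.get_obs())
for n in ("scene","side","wrist"):
    c=arm.calibration(n); im=arm.snapshot(n)
    print(n,c)
    cv2.imwrite(f"pics/{n}0.png",im[:,:,::-1])
E
```

```text
pics
{'time_s': 0.0, 'joint_positions': array([ 1.15698971e+00,  3.20280274e-01,  1.56567622e+00,  6.11503095e-07,
        1.25742504e+00, -2.00032324e-02]), 'joint_velocities': array([ 2.42638280e-04,  9.30651690e-04,  6.95685996e-04, -1.05249616e-03,
        2.44602807e-04,  7.37632105e-05]), 'joint_efforts': array([ 1.23135385e-03, -4.15525031e+01, -2.34164715e+01,  1.22503493e-04,
        8.19644309e-03,  5.37691545e-07]), 'tool_pos': array([220.44846487, 530.57294998, 249.49001509]), 'tcp_rot': array([-6.14520168e-01, -3.08050962e+00,  2.74358033e-03]), 'contact_force': array([-0.21860709, -0.40172001,  0.50399233]), 'moment': array([ 0.01940692, -0.03161343,  0.03913836]), 'width': 85.16299815963802}
scene {'intrinsics': array([[350.53562115,   0.        , 252.14332044],
       [  0.        , 350.53562115, 190.0782437 ],
       [  0.        ,   0.        ,   1.        ]]), 'k1': 0.0363146579791092, 'rvec': array([ 1.38709514,  2.13328108, -0.95624573]), 'tvec': array([ 290.68420881, -345.52374998, 1337.24071512])}
side {'intrinsics': array([[427.10102674,   0.        , 252.87540445],
       [  0.        , 427.10102674, 192.2743298 ],
       [  0.        ,   0.        ,   1.        ]]), 'k1': -0.06252653717056202, 'rvec': array([ 2.03285344, -0.7348798 ,  0.44167114]), 'tvec': array([-475.41510025,  286.60041336,  914.31203805])}
wrist {'intrinsics': array([[307.67975566,   0.        , 255.81931263],
       [  0.        , 307.67975566, 191.50075795],
       [  0.        ,   0.        ,   1.        ]]), 'k1': -0.06076454201813457, 'rvec': array([-2.4084416 , -1.6059991 , -0.22864971]), 'tvec': array([-575.12587881,  -36.88732133,  379.34512299])}
```

View pics/scene0.png

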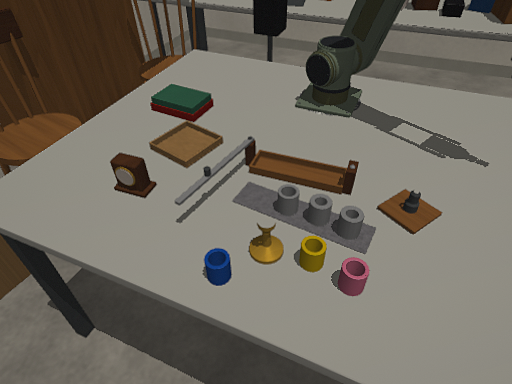

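View pics/side0.png

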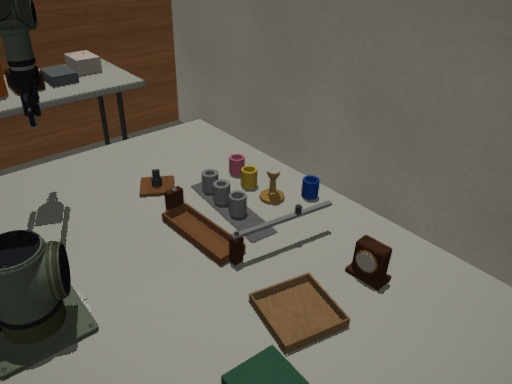

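View pics/wrist0.png

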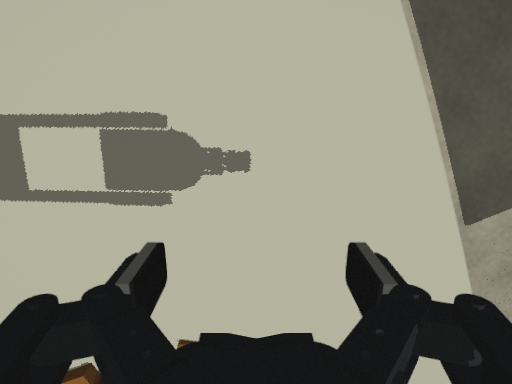

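```bash
cat > h.py <<'E'
import numpy as np, cv2
from scipy.spatial.transform import Rotation as R
from rig import arm
def cal(n):
    c=arm.calibration(n); return c['intrinsics'],np.array([c['k1'],0,0,0,0.]),np.array(c['rvec']),np.array(c['tvec'])
def px2w(C,uv,z):
    K,d,rv,t=C; uv=np.array(uv,float).reshape(-1,1,2)
    u=cv2.undistortPoints(uv,K,d).reshape(-1,2); Rm=cv2.Rodrigues(rv)[0]
    rays=np.c_[u,np.ones(len(u))]@Rm; c=-Rm.T@t
    s=(np.broadcast_to(z,len(u))-c[2])/rays[:,2]; return c+rays*s[:,None]
def w2px(C,P):
    K,d,rv,t=C; return cv2.projectPoints(np.array(P,float).reshape(-1,3),rv,t,K,d)[0].reshape(-1,2)
def st():
    o=arm.get_obs(); Rm=R.from_rotvec(o['tcp_rot']).as_matrix()
    print('t',round(o['time_s'],2),'pos',o['tool_pos'].round(1),'w',round(o['width'],1),'F',o['contact_force'].round(1),'tool x',Rm[:,0].round(3),'y',Rm[:,1].round(3),'z',Rm[:,2].round(3),'j',o['joint_positions'].round(2)); return o,Rm
def rel(target,yawdeg=None):
    o,Rm=st(); d=np.array(target,float)-o['tool_pos']
    print('units xyz tool',(Rm.T@d/25).round(2))
    if yawdeg is not None:
        # yaw of tool x axis, tool pointing down: turn about tool z + => world yaw -
        y=np.degrees(np.arctan2(Rm[1,0],Rm[0,0])); e=-((yawdeg-y+90)%180-90); print('yaw now',y.round(1),'turn units',(e/5).round(2))
E
python3 - <<'E'
import cv2
a=cv2.imread('pics/scene0.png'); b=cv2.imread('pics/side0.png')
cv2.imwrite('pics/c1.png',cv2.resize(a[120:300,230:450],None,fx=3.6,fy=3.3,interpolation=cv2.INTER_CUBIC))
cv2.imwrite('pics/c2.png',cv2.resize(a[110:240,110:310],None,fx=4,fy=4,interpolation=cv2.INTER_CUBIC))
cv2.imwrite('pics/c3.png',cv2.resize(b[140:290,130:340],None,fx=3.8,fy=3.8,interpolation=cv2.INTER_CUBIC))
E
```

```text
(no output)
```

View pics/c1.png

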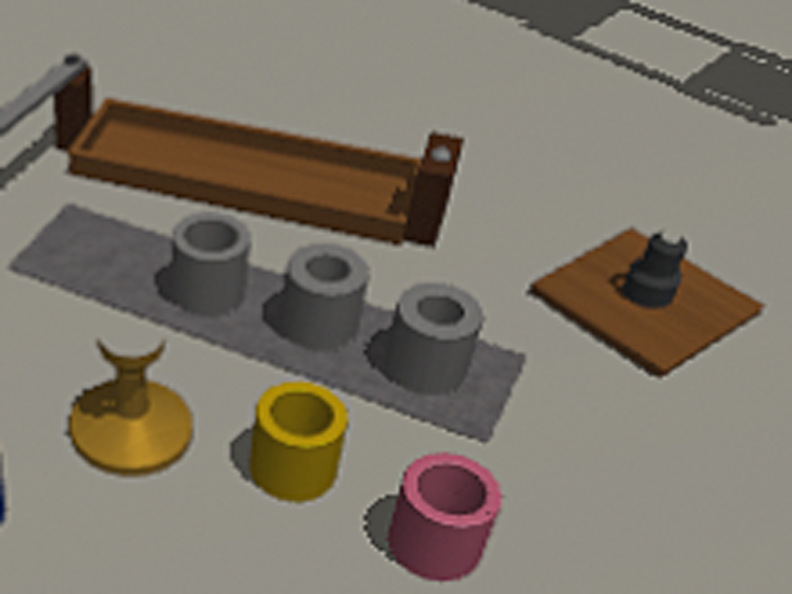

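View pics/c2.png

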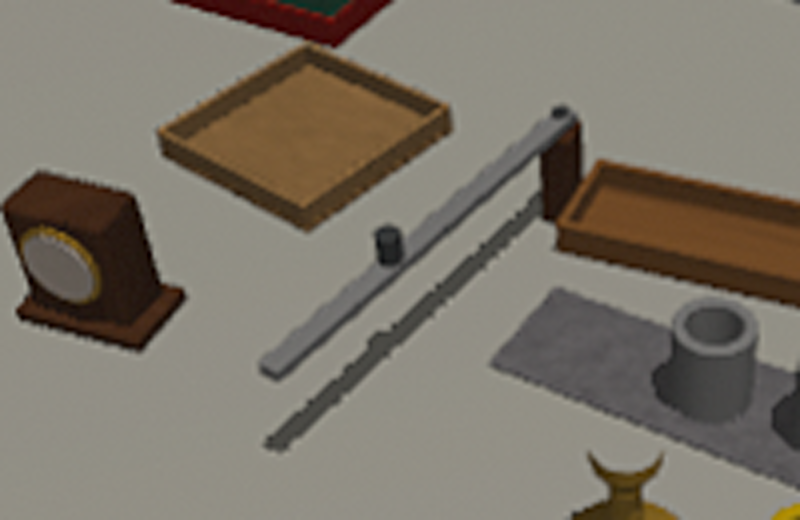

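View pics/c3.png

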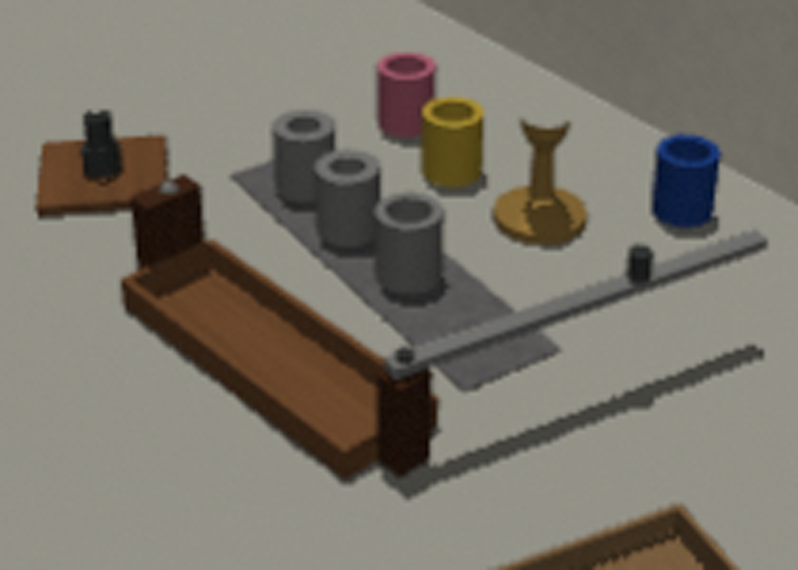

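Run:
```python
from h import *
S=cal('scene');D=cal('side')
f1=lambda L:[(230+x/3.6,120+y/3.3) for x,y in L]
f2=lambda L:[(110+x/4,110+y/4) for x,y in L]
f3=lambda L:[(130+x/3.8,140+y/3.8) for x,y in L]
p=lambda n,a:print(n,a.round(0).tolist())
p('slv scene',px2w(S,f1([(437,311),(327,270),(211,239)]),66)[:,:2])
p('slv side',px2w(D,f3([(304,126),(348,167),(409,211)]),66)[:,:2])
p('mat scene',px2w(S,f1([(68,205),(524,355),(488,440),(10,267)]),4)[:,:2])
p('mat side',px2w(D,f3([(234,176),(464,389),(560,349)]),4)[:,:2])
p('gauge scene',px2w(S,f1([(633,229),(763,307),(660,370),(531,289)]),12)[:,:2])
p('gauge side',px2w(D,f3([(45,144),(164,137),(168,190),(40,206)]),12)[:,:2])
p('pintop scene',px2w(S,f1([(668,240)]),68)[:,:2]); p('side',px2w(D,f3([(97,115)]),68)[:,:2])
p('hinge scene',px2w(S,f2([(561,112)]),95)[:,:2]);p('side',px2w(D,f3([(404,356)]),95)[:,:2])
p('peg scene',px2w(S,f2([(388,233)]),112)[:,:2]);p('side',px2w(D,f3([(641,251)]),112)[:,:2])
p('tray outer top scene (z26)',px2w(S,f1([(110,99),(72,148),(402,225)]),26)[:,:2])
p('tray outer top side',px2w(D,f3([(124,285),(346,458),(211,243)]),26)[:,:2])
p('ball scene',px2w(S,f1([(441,154)]),80)[:,:2]);p('side',px2w(D,f3([(168,186)]),80)[:,:2])
p('reject outer z26',px2w(S,f2([(310,44),(450,114),(306,212),(158,134)]),26)[:,:2])
p('candle',px2w(S,f1([(131,422)]),8)[:,:2]);p('candle top',px2w(S,f1([(131,350)]),100)[:,:2])
p('clock',px2w(S,f2([(40,175),(135,193),(10,205)]),100)[:,:2])
p('yel,pink',px2w(S,f1([(302,412),(450,487)]),62)[:,:2])
```

```text
slv scene [[630.0, 218.0], [618.0, 143.0], [618.0, 62.0]]
slv side [[623.0, 210.0], [612.0, 133.0], [609.0, 51.0]]
mat scene [[557.0, -76.0], [589.0, 277.0], [676.0, 271.0], [643.0, -83.0]]
mat side [[586.0, 265.0], [552.0, -84.0], [638.0, -92.0]]
gauge scene [[428.0, 326.0], [484.0, 416.0], [576.0, 360.0], [527.0, 270.0]]
gauge side [[478.0, 403.0], [568.0, 349.0], [523.0, 270.0], [426.0, 314.0]]
pintop scene [[501.0, 342.0]]
side [[495.0, 330.0]]
hinge scene [[478.0, -106.0]]
side [[468.0, -118.0]]
peg scene [[662.0, -138.0]]
side [[658.0, -145.0]]
tray outer top scene (z26) [[432.0, -94.0], [510.0, -94.0], [506.0, 171.0]]
tray outer top side [[413.0, 153.0], [425.0, -111.0], [496.0, 160.0]]
ball scene [[475.0, 184.0]]
side [[471.0, 177.0]]
reject outer z26 [[376.0, -389.0], [422.0, -230.0], [575.0, -267.0], [536.0, -427.0]]
candle [[755.0, 60.0]]
candle top [[769.0, 66.0]]
clock [[687.0, -391.0], [678.0, -320.0], [720.0, -387.0]]
yel,pink [[746.0, 166.0], [769.0, 257.0]]
```

Run:
```python
from h import *
K,d,rv,t=cal('wrist'); o,Rm=st(); Rc=cv2.Rodrigues(rv)[0]
c=-Rc.T@t; print('cam in tool',Rm.T@(c-o['tool_pos']),'cam axes in tool (cols x y z)\n',(Rm.T@Rc.T).round(3))
rel([500,230,250],90)
```

```text
t 0.15 pos [220.5 530.7 249.7] w 85.1 F [ 0.5 -0.4 -0.3] tool x [-0.923  0.384  0.   ] y [ 0.384  0.923 -0.001] z [-0.001 -0.001 -1.   ] j [ 1.16  0.32  1.57  0.    1.26 -0.02]
cam in tool [  70.69472502    0.96156753 -123.99735176] cam axes in tool (cols x y z)
 [[-0.001 -0.96  -0.281]
 [ 1.    -0.001 -0.   ]
 [-0.    -0.281  0.96 ]]
t 0.15 pos [220.5 530.7 249.7] w 85.1 F [ 0.5 -0.4 -0.3] tool x [-0.923  0.384  0.   ] y [ 0.384  0.923 -0.001] z [-0.001 -0.001 -1.   ] j [ 1.16  0.32  1.57  0.    1.26 -0.02]
units xyz tool [-14.94  -6.82  -0.  ]
yaw now 157.4 turn units 13.49
```

```bash
python3 -m crank '[[[0,0,0],1,1],[[0,0,0],1,1],[[0,0,0],1,1],[[0,0,0],1,1],[[0,0,0],1,1]]'; python3 -m crank '[[[0,0,0],1,1],[[0,0,0],1,1],[[0,0,0],1,1],[[0,0,0],1,1],[[0,0,0],1,1]]'; python3 -m crank '[[[0,0,0],1,1],[[0,0,0],1,1],[[0,0,0],1,1],[[0,0,0],0.5,1],[[0,0,0],0,1]]'
python3 - <<'E'
from h import *
rel([498,365,250],90)
E
```

```text
time_s: 0.57
tool_pos: [220.5, 530.8, 249.9]
tcp_rot: [1.273, 2.872, -0.001]
contact_force: [-0.2, 0.1, 0.2]
width: 85.2
time_s: 0.98
tool_pos: [220.5, 530.8, 250.0]
tcp_rot: [1.864, 2.528, -0.001]
contact_force: [-0.1, -1.2, -0.1]
width: 85.5
time_s: 1.4
tool_pos: [220.6, 530.8, 250.0]
tcp_rot: [2.223, 2.219, -0.001]
contact_force: [-0.1, 1.0, 0.4]
width: 85.3
t 1.4 pos [220.6 530.8 250. ] w 85.3 F [-0.1  1.   0.4] tool x [ 0.002  1.    -0.001] y [ 1.    -0.002 -0.   ] z [-0.    -0.001 -1.   ] j [1.16 0.32 1.56 0.   1.26 1.16]
units xyz tool [-6.61 11.11 -0.  ]
yaw now 89.9 turn units -0.02
```

```bash
python3 -m crank '[[[-0.6,1,0],0,1],[[-0.6,1,0],0,1],[[-0.6,1,0],0,1],[[-0.6,1,0],0,1],[[-0.6,1,0],0,1]]'; python3 -m crank '[[[-0.6,1,0],0,1],[[-0.6,1,0],0,1],[[-0.6,1,0],0,1],[[-0.6,1,0],0,1],[[-0.6,1,0],0,1]]'; python3 -m crank '[[[-0.6,1,0],0,1],[[0,0.1,0],0,1],[[0,0,0],0,1],[[0,0,0],0,1]]'
python3 - <<'E'
from h import *
rel([498,365,250],90)
cv2.imwrite('pics/w1.png',arm.snapshot('wrist')[:,:,::-1])
E
```

```text
time_s: 1.82
tool_pos: [346.4, 455.0, 250.1]
tcp_rot: [2.221, 2.222, -0.001]
contact_force: [0.1, 0.1, 0.4]
width: 85.5
time_s: 2.23
tool_pos: [471.5, 379.8, 250.1]
tcp_rot: [-2.221, -2.222, 0.001]
contact_force: [0.1, 0.2, 0.6]
width: 85.3
time_s: 2.57
tool_pos: [497.6, 365.7, 249.9]
tcp_rot: [-2.222, -2.22, 0.001]
contact_force: [-0.3, -1.5, 0.0]
width: 85.8
t 2.57 pos [497.6 365.7 249.9] w 85.8 F [-0.3 -1.5  0. ] tool x [ 0.001  1.    -0.   ] y [ 1.    -0.001 -0.001] z [-0.001 -0.    -1.   ] j [0.61 0.39 1.46 0.   1.29 0.62]
units xyz tool [-0.03  0.02 -0.  ]
yaw now 89.9 turn units -0.01
```

View pics/w1.png

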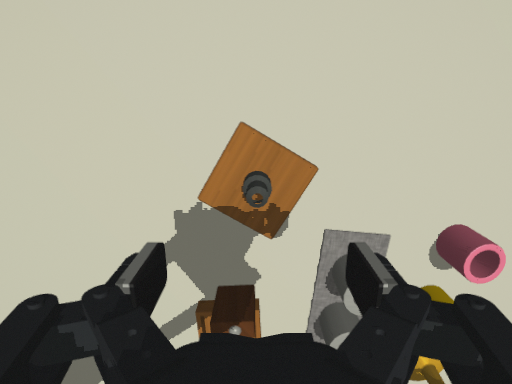

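Run:
```python
from h import *
a=cv2.imread('pics/w1.png')
cv2.imwrite('pics/w1c.png',cv2.resize(a[115:245,190:325],None,fx=4.5,fy=4.5,interpolation=cv2.INTER_CUBIC))
C=cal('wrist')
g=px2w(C,[(241,122),(318,168),(272,238),(198,198)],12); print(g.round(1), g.mean(0))
print([np.linalg.norm(g[i]-g[(i+1)%4]).round(1) for i in range(4)])
```

```text
[[481.  415.7  12. ]
 [572.8 361.5  12. ]
 [518.7 269.8  12. ]
 [426.5 323.8  12. ]] [499.71952997 342.69329307  12.        ]
[np.float64(106.6), np.float64(106.4), np.float64(106.9), np.float64(106.8)]
```

View pics/w1c.png

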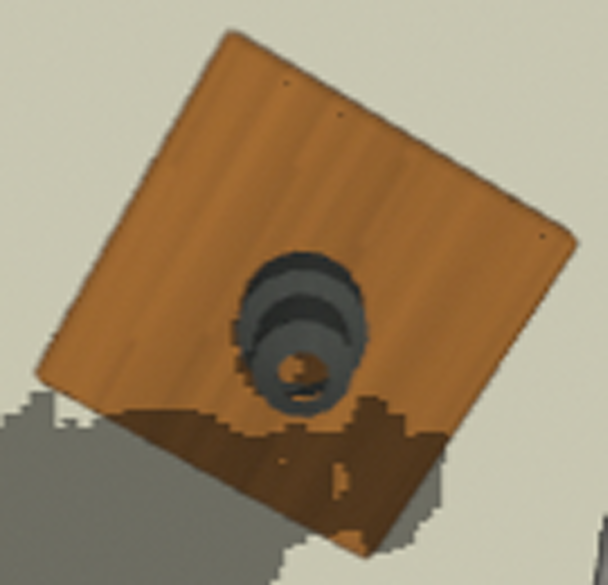

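Run:
```python
from h import *
C=cal('wrist')
print(px2w(C,[(257.3,196.2),(257.1,188.4)],[64,34]).round(1))
import cv2
# tcp x row for project check: template of predicted model
for c in [(499.7,342.7),(499.5,341)]:
    th=np.linspace(0,2*np.pi,60)
    for r,z in((12,64),(17,34),(17,12)):
        q=w2px(C,np.c_[c[0]+r*np.cos(th),c[1]+r*np.sin(th),0*th+z]); q=(q-[190,115])*4.5+1.75; print(c,r,z,q.min(0).round(),q.max(0).round())
```

```text
[[499.5 342.1  64. ]
 [499.4 342.2  34. ]]
(499.7, 342.7) 12 64 [254. 315.] [356. 413.]
(499.7, 342.7) 17 34 [238. 265.] [371. 394.]
(499.7, 342.7) 17 12 [241. 247.] [367. 368.]
(499.5, 341) 12 64 [253. 323.] [356. 420.]
(499.5, 341) 17 34 [237. 272.] [370. 400.]
(499.5, 341) 17 12 [241. 253.] [366. 374.]
```

```bash
python3 -m crank '[[[-1,1,0],0,1],[[-1,1,0],0,1],[[-1,1,0],0,1],[[-1,1,0],0,1],[[-1,0.9,0],0,1]]'; python3 -m crank '[[[0,0,0],0,1],[[0,0,0],0,1]]'
python3 - <<'E'
from h import *
st()
C=cal('wrist'); im=arm.snapshot('wrist')[:,:,::-1]
cv2.imwrite('pics/w2.png',im); np.save('w2.npy',np.r_[C[2],C[3]])
E
```

```text
time_s: 3.03
tool_pos: [620.4, 240.7, 250.5]
tcp_rot: [-2.22, -2.223, -0.001]
contact_force: [0.4, -0.7, 0.7]
width: 85.1
time_s: 3.2
tool_pos: [620.3, 240.3, 250.0]
tcp_rot: [-2.223, -2.219, 0.001]
contact_force: [-0.0, 0.6, -0.3]
width: 85.2
t 3.2 pos [620.3 240.3 250. ] w 85.2 F [-0.   0.6 -0.3] tool x [0.002 1.    0.   ] y [ 1.    -0.002 -0.001] z [-0.001  0.    -1.   ] j [0.35 0.46 1.34 0.   1.34 0.35]
```

View pics/w2.png

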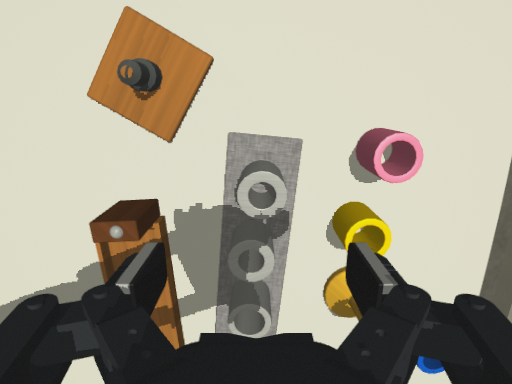

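```bash
cat >> h.py <<'E'
def rings(C,cxyz,r,z):
    th=np.linspace(0,2*np.pi,60); return w2px(C,np.c_[cxyz[0]+r*np.cos(th),cxyz[1]+r*np.sin(th),0*th+z])
def crop(im,x0,y0,x1,y1,s,name,ov=[]):
    c=cv2.resize(im[y0:y1,x0:x1],None,fx=s,fy=s,interpolation=cv2.INTER_CUBIC)
    for q in ov: cv2.polylines(c,[((q-[x0,y0]+0.5)*s*16).astype(np.int32)],True,(0,255,0),1,cv2.LINE_AA,4)
    cv2.imwrite('pics/'+name,c)
E
python3 - <<'E'
from h import *
C=cal('wrist'); im=cv2.imread('pics/w2.png')
p=px2w(C,[(262.5,193),(251,262),(249,322)],66); print(p.round(1))
g=px2w(C,[(129,72)],66); print('pin',g.round(1))
crop(im,80,0,300,350,1.7,'w2c.png',[rings(C,q,27,66) for q in p]+[rings(C,p[0],27,4),rings(C,(499.5,342.2),12,64),rings(C,(499.5,342.2),17,34),rings(C,(499.5,342.2),17,12)])
E
```

```text
[[627.4 221.5  66. ]
 [614.9 140.8  66. ]
 [611.9  59.2  66. ]]
pin [[499.5 342.2  66. ]]
```

View pics/w2c.png

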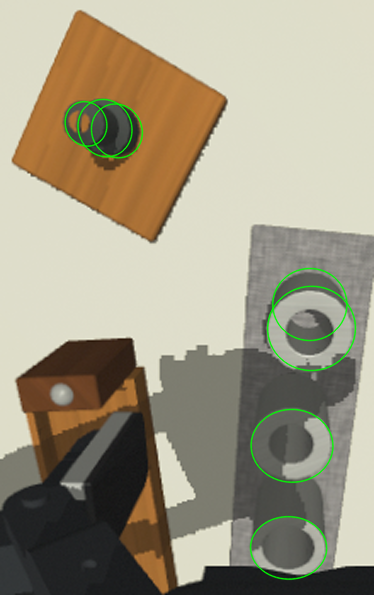

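```bash
python3 -m crank '[[[-0.75,0.28,1],0,1],[[0,0,1],0,1],[[0,0,1],0,1],[[0,0,1],0,1],[[0,0,1],0,1]]'; python3 -m crank '[[[0,0,1],0,1],[[0,0,1],0,1],[[0,0,0],0,1],[[0,0,0],0,1]]'
python3 - <<'E'
from h import *
rel([627.4,221.5,51],90)
C=cal('wrist'); im=arm.snapshot('wrist')[:,:,::-1]
cv2.imwrite('pics/w3.png',im)
crop(im,0,80,512,384,1.5,'w3c.png',[rings(C,(627.4,221.5),27,66)])
E
```

```text
time_s: 3.67
tool_pos: [625.8, 223.8, 124.7]
tcp_rot: [-2.219, -2.223, -0.001]
contact_force: [-0.4, -0.1, -1.0]
width: 85.4
time_s: 4.0
tool_pos: [625.6, 223.2, 74.6]
tcp_rot: [-2.219, -2.222, 0.004]
contact_force: [0.1, 1.0, 0.6]
width: 85.4
t 4.0 pos [625.6 223.2  74.6] w 85.4 F [0.1 1.  0.6] tool x [-0.001  1.    -0.001] y [ 1.     0.001 -0.003] z [-0.003 -0.001 -1.   ] j [0.33 0.6  1.57 0.   0.98 0.32]
units xyz tool [-0.07  0.08  0.95]
yaw now 90.1 turn units 0.01
```

View pics/w3c.png

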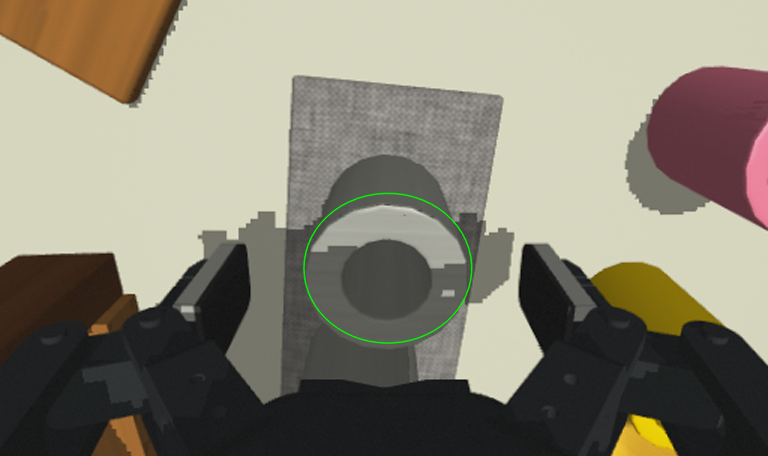

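```bash
python3 -m crank '[[[-0.16,0.08,0.5],0,1],[[0,0,0.45],0,1],[[0,0,0],0,1],[[0,0,0],0,-1],[[0,0,0],0,-1]]'; python3 -m crank '[[[0,0,0],0,-1],[[0,0,0],0,-1],[[0,0,0],0,-1],[[0,0,0],0,-1],[[0,0,0],0,-1]]'
python3 - <<'E'
from h import *
st()
C=cal('wrist'); im=arm.snapshot('wrist')[:,:,::-1]
cv2.imwrite('pics/w4.png',im)
crop(im,0,80,512,384,1.5,'w4c.png',[rings(C,(627,219.2),26,66),rings(C,(627,219.2),14.5,66)])
E
```

```text
time_s: 4.47
tool_pos: [629.5, 217.8, 51.8]
tcp_rot: [2.223, 2.22, 0.001]
contact_force: [0.4, 0.1, 0.4]
width: 63.9
time_s: 4.88
tool_pos: [629.7, 218.0, 52.6]
tcp_rot: [2.222, 2.22, 0.002]
contact_force: [-0.6, 0.1, 6.3]
width: 53.0
t 4.88 pos [629.7 218.   52.6] w 53.0 F [-0.6  0.1  6.3] tool x [0.001 1.    0.001] y [ 1.    -0.001  0.001] z [ 0.001  0.001 -1.   ] j [0.32 0.62 1.58 0.   0.93 0.32]
```

View pics/w4c.png

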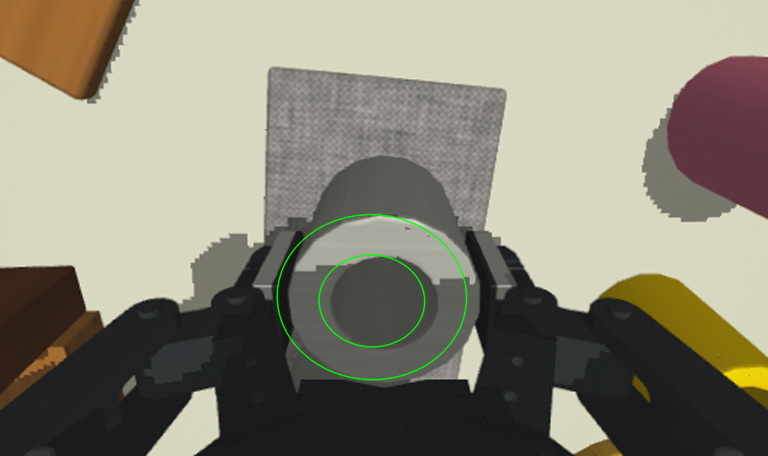

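```bash
python3 - <<'E'
from h import *
C=cal('wrist'); o,Rm=st()
print(px2w(C,[(255.5,280.2),(255.5,281)],66))
E
python3 -m crank '[[[0,0,-0.5],0,-1],[[0,0,-1],0,-1],[[0,0,-1],0,-1],[[0,0,-1],0,-1],[[0,0,-1],0,-1]]'; python3 -m crank '[[[0,0,-1],0,-1],[[0,0,0],0,-1],[[0,0,0],0,-1]]'
python3 - <<'E'
from h import *
o,_=st()
C=cal('wrist'); im=arm.snapshot('wrist')[:,:,::-1]
cv2.imwrite('pics/w5.png',im)
p=o['tool_pos']
crop(im,0,80,512,384,1.5,'w5c.png',[rings(C,p,26,p[2]+14)])
E
```

```text
t 4.93 pos [629.7 218.   52.6] w 53.2 F [-1.5  0.1  5.4] tool x [0.001 1.    0.001] y [ 1.    -0.001  0.001] z [ 0.001  0.001 -1.   ] j [0.32 0.62 1.58 0.   0.93 0.32]
[[630.4590553  219.56672369  66.        ]
 [630.45811346 219.18818716  66.        ]]
time_s: 5.35
tool_pos: [629.0, 217.7, 165.2]
tcp_rot: [-2.222, -2.22, 0.001]
contact_force: [0.8, 0.1, -1.1]
width: 53.1
time_s: 5.6
tool_pos: [629.8, 217.9, 190.6]
tcp_rot: [2.222, 2.219, 0.005]
contact_force: [-0.8, 0.1, -2.4]
width: 53.1
t 5.6 pos [629.8 217.9 190.6] w 53.1 F [-0.8  0.1 -2.4] tool x [0.001 1.    0.001] y [ 1.    -0.001  0.003] z [ 0.003  0.001 -1.   ] j [ 0.32  0.5   1.43 -0.    1.21  0.32]
```

View pics/w5c.png

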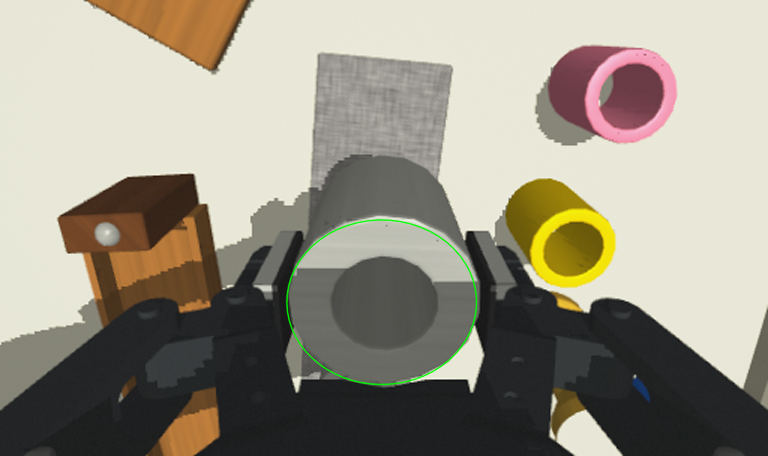

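```bash
python3 -m crank '[[[0.5,-1,0],0,-1],[[0.5,-1,0],0,-1],[[0.5,-1,0],0,-1],[[0.5,-1,0],0,-1],[[0.5,-1,0],0,-1]]'; python3 -m crank '[[[0.3,-0.2,0.8],0,-1],[[0,0,0.8],0,-1],[[0,0,0],0,-1],[[0,0,0],0,-1]]'
python3 - <<'E'
from h import *
o,_=st()
C=cal('wrist'); im=arm.snapshot('wrist')[:,:,::-1]
cv2.imwrite('pics/w6.png',im)
crop(im,100,80,412,384,2,'w6c.png',[rings(C,(499.5,342.2),12,64),rings(C,(499.5,342.2),17,34)])
E
```

```text
time_s: 6.07
tool_pos: [502.0, 280.2, 186.6]
tcp_rot: [-2.222, -2.219, 0.007]
contact_force: [0.1, 0.6, -2.4]
width: 53.0
time_s: 6.4
tool_pos: [498.0, 287.2, 146.8]
tcp_rot: [-2.221, -2.22, 0.009]
contact_force: [0.9, 0.1, -1.7]
width: 53.2
t 6.4 pos [498.  287.2 146.8] w 53.2 F [ 0.9  0.1 -1.7] tool x [ 0.001  1.    -0.003] y [ 1.    -0.001 -0.005] z [-0.005 -0.003 -1.   ] j [ 0.5   0.4   1.71 -0.    1.03  0.5 ]
```

View pics/w6c.png

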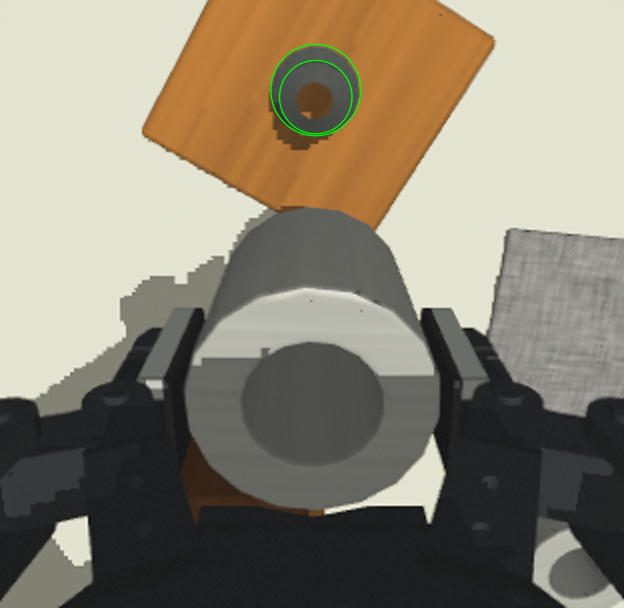

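Run:
```python
from h import *
C=cal('wrist'); o,_=st(); z=o['tool_pos'][2]+13.5
# refine pin centre by circle on image: ring fits shown; sleeve: outer ellipse and bore
s=px2w(C,[(100+313/2-.25,80+398/2-.25),(100+313/2-.25,80+404/2-.25)],z); print(s)
p=px2w(C,[(100+315/2-.25,80+97.5/2-.25)],64); print(p)
th=rings(C,s[0],26,z); q=(th-[100,80]+.5)*2; print(q.min(0),q.max(0))
th=rings(C,s[0],14.5,z); q=(th-[100,80]+.5)*2; print(q.min(0),q.max(0))
th=rings(C,(499.5,342.2),12,64); q=(th-[100,80]+.5)*2; print(q.min(0),q.max(0))
print((p[0,:2]-s[0,:2])/25)
```

```text
t 6.45 pos [499.2 287.6 148.2] w 53.2 F [ 0.5  0.6 -2.3] tool x [ 0.001  1.    -0.001] y [ 1.    -0.001 -0.002] z [-0.002 -0.001 -1.   ] j [ 0.5   0.4   1.71 -0.    1.03  0.5 ]
[[500.26628323 289.96780977 161.69337021]
 [500.263699   288.54910686 161.69337021]]
[[501.0447713  342.32431868  64.        ]]
[186.8079146  280.41778502] [440.13313253 501.61446041]
[242.8140647  334.59559522] [384.16925369 457.74827178]
[274.88987325  61.44868026] [346.86704495 134.29089871]
[0.03113952 2.09426036]
```

```bash
python3 -m crank '[[[0.8,0.03,0],0,-1],[[0.8,0,0],0,-1],[[0.56,0,0],0,-1],[[0,0,0.8],0,-1],[[0,0,0],0,-1]]'
python3 - <<'E'
from h import *
o,_=st()
for i in range(3): o=arm.get_obs(); print(o['tool_pos'])
P=o['tool_pos']
for n in('scene','side'):
  C=cal(n); im=arm.snapshot(n)[:,:,::-1]
  q=w2px(C,[500,342,60])[0].astype(int); s=6
  crop(im,q[0]-45,q[1]-50,q[0]+45,q[1]+40,s,f'{n}7.png',[rings(C,P,27,P[2]-48.5)])
E
```

```text
time_s: 6.87
tool_pos: [499.2, 341.7, 127.0]
tcp_rot: [-2.221, -2.221, 0.007]
contact_force: [-1.0, -0.4, -2.7]
width: 53.1
t 6.87 pos [499.2 341.7 127. ] w 53.1 F [-1.  -0.4 -2.7] tool x [ 0.     1.    -0.003] y [ 1.    -0.    -0.004] z [-0.004 -0.003 -1.   ] j [ 0.58  0.47  1.66 -0.    1.02  0.58]
[499.21899826 341.74031977 126.98268796]
[499.21899826 341.74031977 126.98268796]
[499.21899826 341.74031977 126.98268796]
```

View pics/scene7.png

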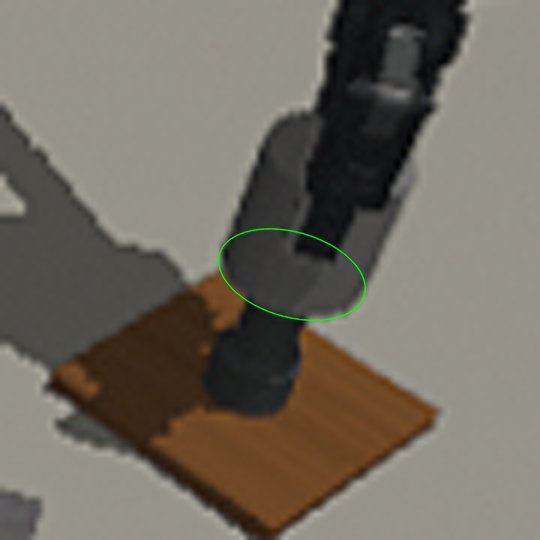

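View pics/side7.png

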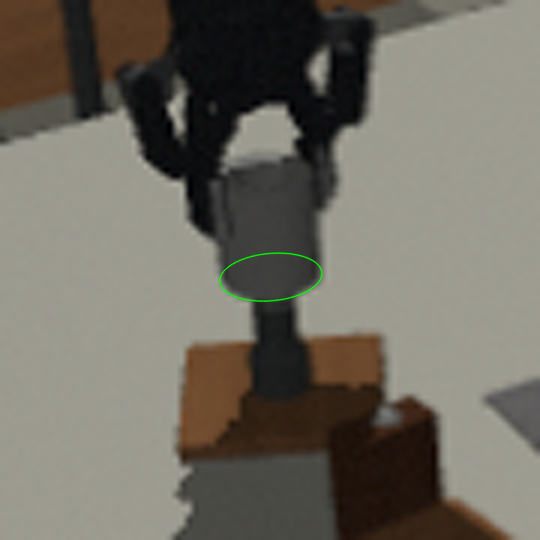

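```bash
python3 -m crank '[[[0,0,0.2],0,-1],[[0,0,0.2],0,-1],[[0,0,0],0,-1]]'; python3 -m crank '[[[0,0,0.2],0,-1],[[0,0,0.2],0,-1],[[0,0,0],0,-1]]'
python3 - <<'E'
from h import *
C=cal('side'); print(w2px(C,[[500,342,76],[510,342,76],[500,352,76]]))
E
```

```text
time_s: 7.22
tool_pos: [499.9, 341.3, 118.5]
tcp_rot: [-2.223, -2.219, 0.002]
contact_force: [-0.1, 0.7, -1.7]
width: 53.0
time_s: 7.47
tool_pos: [499.6, 341.5, 108.0]
tcp_rot: [-2.223, -2.22, 0.003]
contact_force: [0.4, -0.2, -2.1]
width: 53.2
[[154.83335809 166.11781633]
 [157.56254045 165.20704975]
 [153.29083043 164.95535927]]
```

```bash
python3 -m crank '[[[0,0,0.2],0,-1],[[0,0,0.2],0,-1],[[0,0,0.2],0,-1],[[0,0,0],0,-1]]'; python3 -m crank '[[[0,0,0.1],0,-1],[[0,0,0.1],0,-1],[[0,0,0],0,-1]]';  python3 -m crank '[[[0,0,0.1],0,-1],[[0,0,0],0,-1],[[0,0,0],0,-1]]'
```

```text
time_s: 7.8
tool_pos: [499.5, 341.5, 92.7]
tcp_rot: [-2.222, -2.22, 0.004]
contact_force: [0.2, 0.1, -1.7]
width: 53.5
time_s: 8.05
tool_pos: [500.0, 341.8, 88.6]
tcp_rot: [-2.223, -2.22, 0.001]
contact_force: [-0.8, 0.0, -1.7]
width: 53.2
time_s: 8.3
tool_pos: [500.1, 342.0, 86.6]
tcp_rot: [-2.223, -2.22, 0.0]
contact_force: [-0.4, -1.2, -1.4]
width: 53.2
```

```bash
python3 -m crank '[[[0,0,0.06],0,-1],[[0,0,0],0,-1],[[0,0,0],0,-1]]';  python3 -m crank '[[[0,0,0.06],0,-1],[[0,0,0],0,-1],[[0,0,0],0,-1]]'; python3 -m crank '[[[0,0,0.06],0,-1],[[0,0,0],0,-1],[[0,0,0],0,-1]]'
```

```text
time_s: 8.55
tool_pos: [500.2, 342.1, 85.9]
tcp_rot: [-2.223, -2.22, -0.001]
contact_force: [-2.6, -1.0, 4.5]
width: 52.9
time_s: 8.8
tool_pos: [500.3, 342.3, 85.6]
tcp_rot: [-2.223, -2.22, -0.002]
contact_force: [-3.6, -2.5, 12.2]
width: 53.3
time_s: 9.05
tool_pos: [500.3, 342.4, 85.4]
tcp_rot: [-2.223, -2.22, -0.004]
contact_force: [-4.4, -2.0, 18.2]
width: 53.3
```

```bash
python3 -m crank '[[[0,0,-0.6],0,-1],[[0,0,-1],0,-1],[[0,0,-1],0,-1],[[0,0,-1],0,-1],[[0,0,-1],0,-1]]'
for i in 1; do python3 -m crank '[[[-1,0,0],0,-1],[[-1,0,0],0,-1],[[-1,0,0],0,-1],[[-1,0,0],0,-1],[[-1,0,0],0,-1]]'; done
python3 -m crank '[[[-1,0,0],0,-1],[[-1,0,0],0,-1],[[-1,0,0],0,-1],[[-1,0,0],0,-1],[[-1,0,0],0,-1]]'
python3 -m crank '[[[-1,0,0],0,-1],[[-1,0,0],0,-1],[[-1,0,0],0,-1],[[-1,0,0],0,-1],[[-1,0,0],0,-1]]'
python3 -m crank '[[[-1,0,0],0,-1],[[-1,0,0],0,-1],[[-1,0,0],0,-1],[[-1,0,0],0,-1],[[-1,0,0],0,-1]]'
python3 -m crank '[[[-1,0,0],0,-1],[[-1,0,0],0,-1],[[-1,0,0],0,-1],[[-1,0,0],0,-1],[[-1,0,0],0,-1]]'
python3 -m crank '[[[-1,-0.5,0],0,-1],[[-1,-0.3,0],0,-1],[[-1,0,0],0,-1],[[0,0,0],0,-1],[[0,0,0],0,-1]]'
python3 - <<'E'
from h import *
o,_=st()
C=cal('wrist'); im=arm.snapshot('wrist')[:,:,::-1]
cv2.imwrite('pics/w8.png',im)
E
```

```text
time_s: 9.47
tool_pos: [500.2, 341.8, 197.8]
tcp_rot: [2.223, 2.22, 0.0]
contact_force: [-0.6, 0.5, -2.0]
width: 53.0
time_s: 9.88
tool_pos: [499.9, 215.8, 196.7]
tcp_rot: [2.222, 2.22, 0.0]
contact_force: [0.2, -0.5, -1.3]
width: 53.2
time_s: 10.3
tool_pos: [499.8, 90.7, 196.8]
tcp_rot: [2.222, 2.22, 0.0]
contact_force: [0.8, -0.2, -2.1]
width: 53.4
time_s: 10.72
tool_pos: [499.7, -34.4, 196.8]
tcp_rot: [2.222, 2.22, 0.0]
contact_force: [0.3, -0.5, -1.5]
width: 52.8
time_s: 11.13
tool_pos: [499.5, -159.4, 196.7]
tcp_rot: [2.222, 2.22, 0.0]
contact_force: [0.5, 0.2, -1.7]
width: 53.2
time_s: 11.55
tool_pos: [499.3, -284.4, 196.6]
tcp_rot: [2.223, 2.22, -0.0]
contact_force: [0.4, -0.4, -1.1]
width: 53.4
time_s: 11.97
tool_pos: [479.1, -359.1, 196.3]
tcp_rot: [-2.225, -2.218, -0.0]
contact_force: [-0.3, -0.5, -2.5]
width: 52.8
t 11.97 pos [ 479.1 -359.1  196.3] w 52.8 F [-0.3 -0.5 -2.5] tool x [0.003 1.    0.   ] y [ 1.    -0.003 -0.   ] z [-0.  0. -1.] j [-0.66  0.39  1.59  0.    1.16 -0.66]
```

View pics/w8.png

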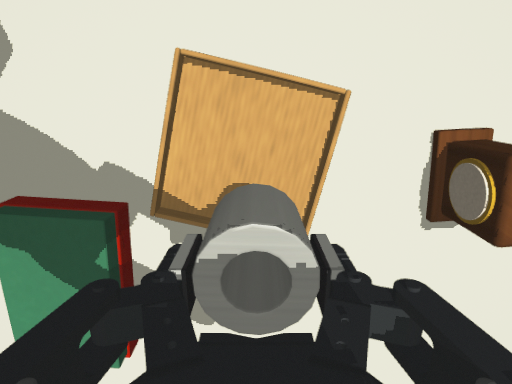

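Run:
```python
from h import *
C=cal('wrist')
g=px2w(C,[(178,48),(350,91),(151,215)],26); print(g.round(1)); c=(g[1]+g[2])/2; print('c',c)
e1=(g[1]-g[0]); e2=g[2]-g[0]; print(np.linalg.norm(e1),np.linalg.norm(e2)); e1/=np.linalg.norm(e1); e2/=np.linalg.norm(e2)
for a in(-1,1):
  for b in(-1,1): print(a,b,(c+34*(a*e1+b*e2)).round(1))
print(px2w(C,[(0,205),(132,203)],40))
```

```text
[[ 411.1 -238.6   26. ]
 [ 567.1 -275.9   26. ]
 [ 372.3 -396.8   26. ]]
c [ 469.68460246 -336.39217699   26.        ]
160.3693100064133 162.94101483351028
-1 -1 [ 444.7 -295.5   26. ]
-1 1 [ 428.5 -361.5   26. ]
1 -1 [ 510.8 -311.3   26. ]
1 1 [ 494.7 -377.3   26. ]
[[ 221.95658657 -381.33504991   40.        ]
 [ 359.97061056 -379.19858226   40.        ]]
```

```bash
python3 -m crank '[[[-0.73,0.62,0],0,-1],[[0,0,1],0,-1],[[0,0,1],0,-1],[[0,0,1],0,-1],[[0,0,1],0,-1]]'; python3 -m crank '[[[0,0,1],0,-1],[[0,0,0.5],0,-1],[[0,0,0],0,-1],[[0,0,0],0,-1]]';  python3 -m crank '[[[0,0,0.1],0,-1],[[0,0,0],0,-1],[[0,0,0],0,-1]]'; python3 -m crank '[[[0,0,0.1],0,-1],[[0,0,0],0,-1],[[0,0,0],0,-1]]'
```

```text
time_s: 12.43
tool_pos: [495.2, -374.9, 96.0]
tcp_rot: [-2.221, -2.222, -0.001]
contact_force: [-0.5, 1.0, -2.3]
width: 53.4
time_s: 12.77
tool_pos: [495.0, -375.1, 59.1]
tcp_rot: [-2.22, -2.221, -0.0]
contact_force: [0.9, 0.5, -2.8]
width: 53.3
time_s: 13.02
tool_pos: [495.5, -376.5, 58.2]
tcp_rot: [2.221, 2.219, 0.001]
contact_force: [-0.6, 0.4, -2.1]
width: 52.9
time_s: 13.27
tool_pos: [494.9, -376.3, 54.7]
tcp_rot: [2.223, 2.22, 0.0]
contact_force: [-0.0, -0.3, -2.3]
width: 53.5
```

```bash
python3 -m crank '[[[0,0,0.05],0,-1],[[0,0,0],0,-1],[[0,0,0],0,1],[[0,0,0],0,1],[[0,0,0],0,1]]'; python3 -m crank '[[[0,0,0],0,1],[[0,0,0],0,1],[[0,0,-1],0,1],[[0,0,-1],0,1],[[0,0,-1],0,1]]';  python3 -m crank '[[[0,0,-1],0,1],[[0,0,-1],0,1],[[0,0,-1],0,1],[[0,0,-1],0,1],[[0,0,0],0,1]]'
python3 - <<'E'
from h import *
o,_=st()
C=cal('wrist'); im=arm.snapshot('wrist')[:,:,::-1]
cv2.imwrite('pics/w9.png',im)
im=arm.snapshot('scene')[:,:,::-1]; crop(im,100,110,400,300,2.6,'s9.png')
E
```

```text
time_s: 13.68
tool_pos: [495.0, -376.4, 53.5]
tcp_rot: [2.222, 2.22, 0.0]
contact_force: [0.3, 0.7, 0.9]
width: 84.5
time_s: 14.1
tool_pos: [494.6, -376.1, 128.7]
tcp_rot: [-2.222, -2.219, 0.0]
contact_force: [0.8, -0.2, -0.4]
width: 85.4
time_s: 14.52
tool_pos: [496.9, -377.9, 234.2]
tcp_rot: [2.215, 2.213, 0.002]
contact_force: [0.2, -0.2, 0.2]
width: 85.4
t 14.52 pos [ 496.9 -377.9  234.2] w 85.4 F [ 0.2 -0.2  0.2] tool x [ 0.001  1.    -0.007] y [ 1.    -0.001  0.009] z [ 0.009 -0.007 -1.   ] j [-0.67  0.4   1.48  0.    1.25 -0.67]
```

View pics/w9.png

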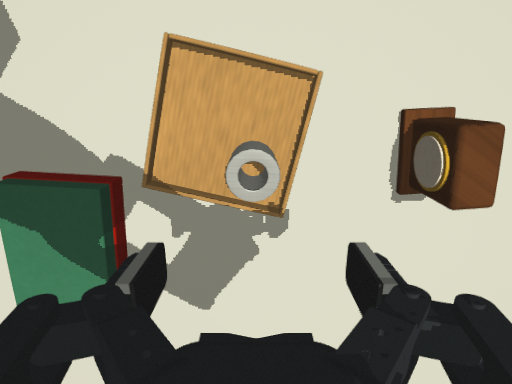

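View pics/s9.png

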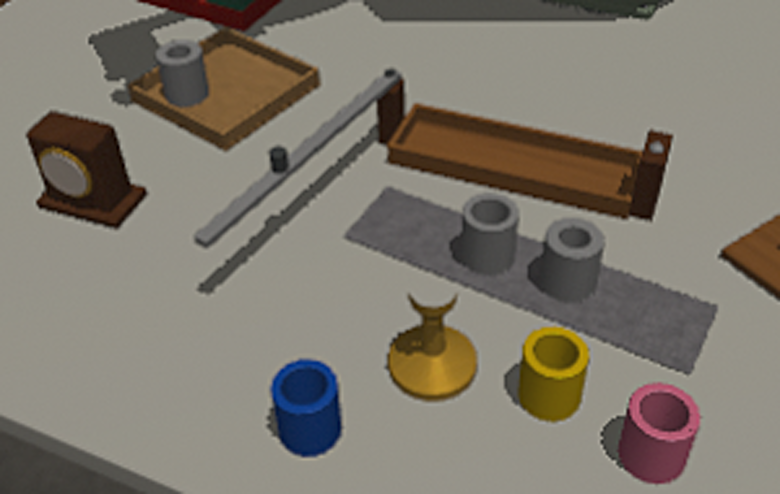

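```bash
python3 -m crank '[[[1,0,0],0,1],[[1,0,0],0,1],[[1,0,0],0,1],[[1,0,0],0,1],[[1,0,0],0,1]]'
python3 -m crank '[[[1,0,0],0,1],[[1,0,0],0,1],[[1,0,0],0,1],[[1,0,0],0,1],[[1,0,0],0,1]]'
python3 -m crank '[[[1,0,0],0,1],[[1,0,0],0,1],[[1,0,0],0,1],[[1,0,0],0,1],[[1,0,0],0,1]]'
python3 -m crank '[[[1,0.9,0],0,1],[[1,0.9,0],0,1],[[1,0.9,0],0,1],[[1,0.9,0],0,1],[[1,0.9,0],0,1]]'
python3 -m crank '[[[1,0.3,0],0,1],[[0.5,0,0],0,1],[[0,0,0],0,1],[[0,0,0],0,1]]'
python3 - <<'E'
from h import *
o,_=st()
C=cal('wrist'); im=arm.snapshot('wrist')[:,:,::-1]
cv2.imwrite('pics/w10.png',im)
for z in (62,66): print(px2w(C,[(256,200)],z))
E
```

```text
time_s: 15.03
tool_pos: [494.0, -249.8, 226.4]
tcp_rot: [-2.221, -2.217, 0.001]
contact_force: [0.5, -0.1, 0.0]
width: 85.4
time_s: 15.45
tool_pos: [494.1, -124.9, 226.6]
tcp_rot: [-2.221, -2.218, 0.002]
contact_force: [0.5, -0.6, 0.4]
width: 85.4
time_s: 15.87
tool_pos: [494.2, -0.1, 226.7]
tcp_rot: [-2.221, -2.218, 0.004]
contact_force: [0.7, 0.6, 0.3]
width: 85.2
time_s: 16.28
tool_pos: [607.9, 124.8, 226.4]
tcp_rot: [-2.221, -2.219, 0.004]
contact_force: [0.4, 0.2, 0.4]
width: 85.3
time_s: 16.62
tool_pos: [614.3, 160.8, 227.0]
tcp_rot: [-2.221, -2.221, 0.005]
contact_force: [-0.0, -0.3, 0.1]
width: 85.6
t 16.62 pos [614.3 160.8 227. ] w 85.6 F [-0.  -0.3  0.1] tool x [-0.     1.    -0.001] y [ 1.     0.    -0.003] z [-0.003 -0.001 -1.   ] j [ 0.24  0.43  1.45 -0.    1.26  0.24]
[[615.04169168 139.22303445  62.        ]]
[[615.04923686 140.52044781  66.        ]]
```

View pics/w10.png

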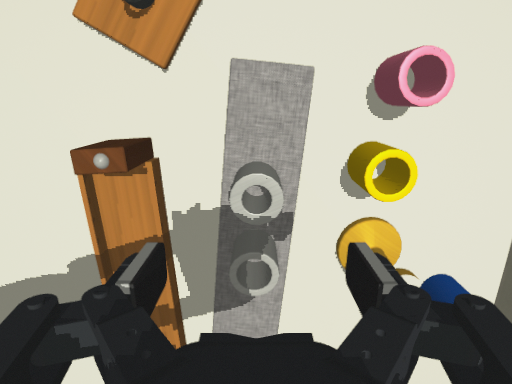

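```bash
python3 -m crank '[[[-0.83,0.05,0],0,1],[[0,0,1],0,1],[[0,0,1],0,1],[[0,0,1],0,1],[[0,0,1],0,1]]'
python3 -m crank '[[[0,0,1],0,1],[[0,0,1],0,1],[[0,0,0],0,1],[[0,0,0],0,1],[[0,0,0],0,1]]'
python3 - <<'E'
from h import *
o,_=st()
C=cal('wrist'); im=arm.snapshot('wrist')[:,:,::-1]
crop(im,0,80,512,384,1.5,'w11c.png',[rings(C,(615.6,140),26,66)])
E
```

```text
time_s: 17.08
tool_pos: [615.9, 138.2, 127.9]
tcp_rot: [2.224, 2.218, 0.0]
contact_force: [0.5, 0.0, -0.2]
width: 85.0
time_s: 17.5
tool_pos: [617.4, 139.6, 80.0]
tcp_rot: [2.223, 2.218, 0.003]
contact_force: [0.2, 0.3, -0.8]
width: 85.6
t 17.5 pos [617.4 139.6  80. ] w 85.6 F [ 0.2  0.3 -0.8] tool x [0.002 1.    0.   ] y [ 1.    -0.002  0.002] z [ 0.002  0.    -1.   ] j [ 0.2   0.55  1.65 -0.    0.94  0.21]
```

View pics/w11c.png

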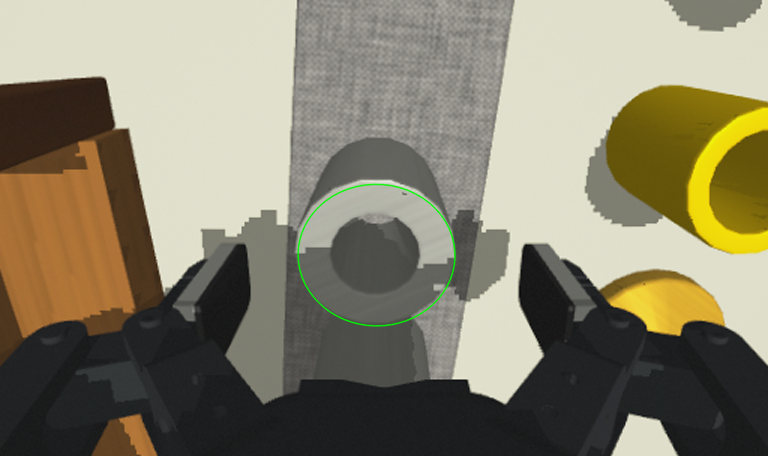

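```bash
python3 -m crank '[[[0.02,-0.05,0.6],0,1],[[0,0,0.52],0,1],[[0,0,0],0,1],[[0,0,0],0,-1],[[0,0,0],0,-1]]'
python3 -m crank '[[[0,0,0],0,-1],[[0,0,0],0,-1],[[0,0,0],0,-1],[[0,0,0],0,-1],[[0,0,0],0,-1]]'
python3 -m crank '[[[0,0,-0.5],0,-1],[[0,0,-1],0,-1],[[0,0,-1],0,-1],[[0,0,-1],0,-1],[[0,0,-0.5],0,-1]]'
python3 - <<'E'
from h import *
rel([499.5,287.5,148.2],90)
E
```

```text
time_s: 17.97
tool_pos: [616.5, 141.0, 52.0]
tcp_rot: [2.221, 2.219, 0.004]
contact_force: [0.1, 0.8, 1.0]
width: 64.1
time_s: 18.38
tool_pos: [616.4, 141.1, 52.4]
tcp_rot: [2.222, 2.219, 0.004]
contact_force: [-0.4, -0.2, 4.7]
width: 52.2
time_s: 18.8
tool_pos: [616.8, 141.1, 154.1]
tcp_rot: [2.22, 2.218, 0.007]
contact_force: [-0.3, -0.2, -2.4]
width: 52.4
t 18.8 pos [616.8 141.1 154.1] w 52.4 F [-0.3 -0.2 -2.4] tool x [0.001 1.    0.001] y [ 1.    -0.001  0.005] z [ 0.005  0.001 -1.   ] j [0.21 0.48 1.57 0.   1.09 0.21]
units xyz tool [ 5.85 -4.7   0.22]
yaw now 89.9 turn units -0.01
```

```bash
python3 -m crank '[[[1,-0.8,0],0,-1],[[1,-0.8,0],0,-1],[[1,-0.8,0],0,-1],[[1,-0.8,0],0,-1],[[1,-0.8,0],0,-1]]'
python3 -m crank '[[[0.85,-0.7,0.22],0,-1],[[0,0,0],0,-1],[[0,0,0],0,-1],[[0,0,0],0,-1]]'
python3 - <<'E'
from h import *
o,_=st()
C=cal('wrist'); im=arm.snapshot('wrist')[:,:,::-1]
P=o['tool_pos']
crop(im,100,80,412,384,2,'w12c.png',[rings(C,(500,342.2),12,64),rings(C,(P[0],P[1],0),26,P[2]+13.5),rings(C,(P[0],P[1],0),14.5,P[2]+13.5)])
E
```

```text
time_s: 19.22
tool_pos: [514.5, 266.8, 150.8]
tcp_rot: [2.223, 2.22, 0.001]
contact_force: [0.3, -0.1, -2.8]
width: 52.3
time_s: 19.55
tool_pos: [498.5, 287.1, 145.2]
tcp_rot: [2.222, 2.22, 0.001]
contact_force: [0.4, -0.1, -1.5]
width: 52.4
t 19.55 pos [498.5 287.1 145.2] w 52.4 F [ 0.4 -0.1 -1.5] tool x [ 0.001  1.    -0.   ] y [ 1.    -0.001  0.001] z [ 0.001 -0.    -1.   ] j [ 0.5   0.4   1.72 -0.    1.02  0.5 ]
```

View pics/w12c.png

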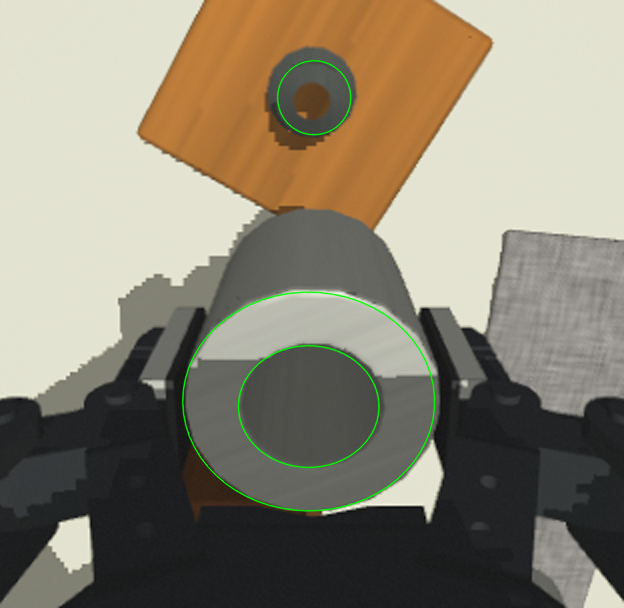

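```bash
python3 -m crank '[[[0.8,0,0],0,-1],[[0.8,0,0],0,-1],[[0.56,0,0],0,-1],[[0,0,0.5],0,-1],[[0,0,0],0,-1]]'
python3 -m crank '[[[0,0,0.4],0,-1],[[0,0,0.3],0,-1],[[0,0,0],0,-1]]'
python3 -m crank '[[[0,0,0.3],0,-1],[[0,0,0.3],0,-1],[[0,0,0.2],0,-1],[[0,0,0],0,-1]]'
python3 -m crank '[[[0,0,0.1],0,-1],[[0,0,0.1],0,-1],[[0,0,0],0,-1]]'
python3 -m crank '[[[0,0,0.1],0,-1],[[0,0,0],0,-1],[[0,0,0],0,-1]]'
```

```text
time_s: 20.02
tool_pos: [497.9, 340.7, 130.6]
tcp_rot: [-2.222, -2.22, 0.005]
contact_force: [-1.0, -1.1, -3.1]
width: 52.4
time_s: 20.27
tool_pos: [497.4, 339.9, 112.9]
tcp_rot: [-2.223, -2.219, 0.006]
contact_force: [-0.4, -0.4, -2.6]
width: 52.5
time_s: 20.6
tool_pos: [497.4, 340.6, 93.3]
tcp_rot: [-2.222, -2.22, 0.004]
contact_force: [-0.2, -0.2, -3.3]
width: 52.3
time_s: 20.85
tool_pos: [498.1, 341.2, 89.5]
tcp_rot: [-2.223, -2.22, 0.001]
contact_force: [1.1, -1.3, -2.1]
width: 52.4
time_s: 21.1
tool_pos: [498.1, 341.2, 87.3]
tcp_rot: [-2.223, -2.22, -0.0]
contact_force: [-0.6, 0.4, -2.6]
width: 52.2
```

```bash
python3 -m crank '[[[0,0,0.08],0,-1],[[0,0,0],0,-1],[[0,0,0],0,-1]]'
python3 -m crank '[[[0,0,0.08],0,-1],[[0,0,0],0,-1],[[0,0,0],0,-1]]'
python3 -m crank '[[[0,0,0.06],0,-1],[[0,0,0],0,-1],[[0,0,0],0,-1]]'
```

```text
time_s: 21.35
tool_pos: [498.2, 341.2, 85.3]
tcp_rot: [-2.223, -2.22, -0.0]
contact_force: [0.1, 0.4, -2.6]
width: 52.4
time_s: 21.6
tool_pos: [498.5, 341.5, 84.3]
tcp_rot: [2.223, 2.22, 0.002]
contact_force: [-2.0, 0.5, 4.2]
width: 52.7
time_s: 21.85
tool_pos: [498.6, 341.6, 84.2]
tcp_rot: [2.223, 2.22, 0.004]
contact_force: [-3.2, -0.4, 12.9]
width: 52.2
```

```bash
python3 -m crank '[[[0,0,-0.6],0,-1],[[0,0,-1],0,-1],[[0,0,-1],0,-1],[[0,0,-1],0,-1],[[0,0,-1],0,-1]]'
python3 -m crank '[[[-1,0,0],0,-1],[[-1,0,0],0,-1],[[-1,0,0],0,-1],[[-1,0,0],0,-1],[[-1,0,0],0,-1]]'
python3 -m crank '[[[-1,0,0],0,-1],[[-1,0,0],0,-1],[[-1,0,0],0,-1],[[-1,0,0],0,-1],[[-1,0,0],0,-1]]'
python3 -m crank '[[[-1,0,0],0,-1],[[-1,0,0],0,-1],[[-1,0,0],0,-1],[[-1,0,0],0,-1],[[-1,0,0],0,-1]]'
python3 -m crank '[[[-1,0,0],0,-1],[[-1,0,0],0,-1],[[-1,0,0],0,-1],[[-1,0,0],0,-1],[[-1,0,0],0,-1]]'
python3 -m crank '[[[-1,0,0],0,-1],[[-1,0,0],0,-1],[[-1,0,0],0,-1],[[-1,0,0],0,-1],[[-1,0,0],0,-1]]'
python3 -m crank '[[[-1,0.49,0],0,-1],[[0,0,0],0,-1],[[0,0,0],0,-1],[[0,0,0],0,-1]]'
python3 - <<'E'
from h import *
rel([510.8,-311.3,53.5],90)
C=cal('wrist'); im=arm.snapshot('wrist')[:,:,::-1]
cv2.imwrite('pics/w13.png',im)
E
```

```text
time_s: 22.27
tool_pos: [497.9, 341.0, 197.4]
tcp_rot: [-2.223, -2.22, 0.001]
contact_force: [0.1, -0.4, -2.3]
width: 52.4
time_s: 22.68
tool_pos: [497.6, 215.0, 196.4]
tcp_rot: [-2.222, -2.221, 0.001]
contact_force: [0.7, 0.1, -2.4]
width: 52.4
time_s: 23.1
tool_pos: [497.5, 89.9, 196.4]
tcp_rot: [-2.222, -2.22, 0.001]
contact_force: [0.2, -0.4, -2.1]
width: 52.4
time_s: 23.52
tool_pos: [497.4, -35.0, 196.4]
tcp_rot: [-2.222, -2.22, 0.0]
contact_force: [1.0, 0.0, -3.1]
width: 52.5
time_s: 23.93
tool_pos: [497.2, -160.0, 196.4]
tcp_rot: [-2.222, -2.22, 0.0]
contact_force: [0.2, -0.9, -2.4]
width: 52.4
time_s: 24.35
tool_pos: [497.1, -285.0, 196.2]
tcp_rot: [-2.222, -2.22, 0.0]
contact_force: [1.1, -0.3, -1.3]
width: 52.6
time_s: 24.68
tool_pos: [509.2, -308.4, 196.0]
tcp_rot: [-2.222, -2.218, 0.0]
contact_force: [0.4, -0.2, -2.8]
width: 52.5
t 24.68 pos [ 509.2 -308.4  196. ] w 52.5 F [ 0.4 -0.2 -2.8] tool x [0.001 1.    0.001] y [ 1.    -0.001 -0.001] z [-0.001  0.001 -1.   ] j [-0.56  0.39  1.6   0.    1.15 -0.56]
units xyz tool [-0.13  0.07  5.7 ]
yaw now 89.9 turn units -0.02
```

View pics/w13.png

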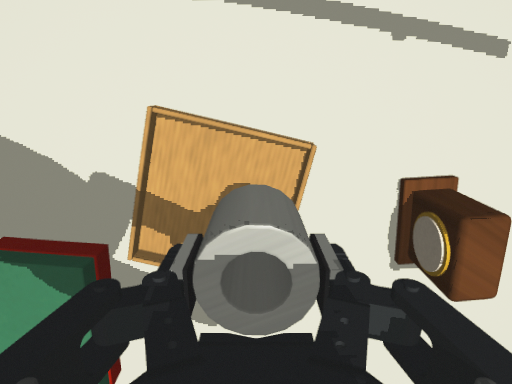

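```bash
python3 - <<'E'
from h import *
C=cal('wrist'); print(px2w(C,[(151,106),(315,145)],26).round(1))
E
python3 -m crank '[[[0,0,1],0,-1],[[0,0,1],0,-1],[[0,0,1],0,-1],[[0,0,1],0,-1],[[0,0,1],0,-1]]'
python3 -m crank '[[[0,0,0.5],0,-1],[[0,0,0],0,-1],[[0,0,0],0,-1]]'
python3 -m crank '[[[0,0,0.1],0,-1],[[0,0,0],0,-1],[[0,0,0],0,-1]]'
```

```text
[[ 412.5 -238.7   26. ]
 [ 566.8 -275.6   26. ]]
time_s: 25.15
tool_pos: [509.5, -307.6, 71.1]
tcp_rot: [2.221, 2.222, 0.0]
contact_force: [0.5, 0.6, -2.6]
width: 52.4
time_s: 25.4
tool_pos: [509.5, -307.8, 59.1]
tcp_rot: [-2.221, -2.22, 0.0]
contact_force: [-0.5, 0.1, -1.3]
width: 52.4
time_s: 25.65
tool_pos: [510.3, -309.0, 58.0]
tcp_rot: [2.221, 2.219, 0.001]
contact_force: [-0.9, -1.0, -1.2]
width: 52.3
```

```bash
python3 -m crank '[[[0,0,0.12],0,-1],[[0,0,0],0,-1],[[0,0,0],0,-1]]'
python3 -m crank '[[[0,0,0.05],0,-1],[[0,0,0],0,-1],[[0,0,0],0,-1]]'
```

```text
time_s: 25.9
tool_pos: [509.6, -308.8, 53.9]
tcp_rot: [-2.223, -2.22, -0.0]
contact_force: [0.0, -0.1, -2.2]
width: 52.3
time_s: 26.15
tool_pos: [509.8, -308.9, 53.4]
tcp_rot: [2.222, 2.22, 0.0]
contact_force: [-1.7, 1.0, 5.1]
width: 52.6
```

```bash
python3 -m crank '[[[0,0,0],0,1],[[0,0,0],0,1],[[0,0,0],0,1],[[0,0,0],0,1],[[0,0,0],0,1]]'
python3 -m crank '[[[0,0,-1],0,1],[[0,0,-1],0,1],[[0,0,-1],0,1],[[0,0,-1],0,1],[[0,0,-1],0,1]]'
python3 -m crank '[[[0,0,-1],0,1],[[0,0,-1],0,1],[[0,0,0],0,1]]'
python3 - <<'E'
from h import *
st(); cv2.imwrite('pics/w14.png',arm.snapshot('wrist')[:,:,::-1])
E
python3 -m crank '[[[1,0,0],0,1],[[1,0,0],0,1],[[1,0,0],0,1],[[1,0,0],0,1],[[1,0,0],0,1]]'
python3 -m crank '[[[1,0.4,0],0,1],[[1,0.4,0],0,1],[[1,0.4,0],0,1],[[1,0.4,0],0,1],[[1,0.4,0],0,1]]'
python3 -m crank '[[[1,0.4,0],0,1],[[1,0.4,0],0,1],[[1,0.4,0],0,1],[[1,0.4,0],0,1],[[1,0.4,0],0,1]]'
python3 -m crank '[[[0.6,0.1,0],0,1],[[0,0,0],0,1],[[0,0,0],0,1],[[0,0,0],0,1]]'
python3 - <<'E'
from h import *
o,_=st()
C=cal('wrist'); im=arm.snapshot('wrist')[:,:,::-1]
cv2.imwrite('pics/w15.png',im)
for z in (66,): print(px2w(C,[(256,200)],z))
E
```

```text
time_s: 26.57
tool_pos: [509.8, -308.8, 52.4]
tcp_rot: [-2.223, -2.22, -0.0]
contact_force: [0.2, -0.9, -0.4]
width: 85.2
time_s: 26.98
tool_pos: [509.6, -308.7, 178.6]
tcp_rot: [-2.223, -2.22, -0.0]
contact_force: [0.3, 0.6, -0.5]
width: 85.7
time_s: 27.23
tool_pos: [511.9, -310.2, 233.1]
tcp_rot: [2.215, 2.213, 0.004]
contact_force: [-0.2, -0.2, 1.1]
width: 85.3
t 27.23 pos [ 511.9 -310.2  233.1] w 85.3 F [-0.2 -0.2  1.1] tool x [ 0.001  1.    -0.006] y [ 1.    -0.001  0.009] z [ 0.009 -0.006 -1.   ] j [-0.56  0.36  1.54  0.    1.22 -0.56]
time_s: 27.7
tool_pos: [509.0, -182.5, 226.0]
tcp_rot: [-2.221, -2.218, 0.001]
contact_force: [0.2, 0.5, -0.9]
width: 85.5
time_s: 28.12
tool_pos: [559.6, -57.5, 226.1]
tcp_rot: [-2.221, -2.219, 0.002]
contact_force: [-0.1, 0.2, 0.2]
width: 85.4
time_s: 28.53
tool_pos: [609.8, 67.3, 225.9]
tcp_rot: [-2.221, -2.219, 0.003]
contact_force: [-0.2, -0.6, 0.4]
width: 85.4
time_s: 28.87
tool_pos: [611.9, 80.1, 227.0]
tcp_rot: [-2.223, -2.22, 0.003]
contact_force: [1.4, 0.9, 0.6]
width: 85.7
t 28.87 pos [611.9  80.1 227. ] w 85.7 F [1.4 0.9 0.6] tool x [ 0.001  1.    -0.001] y [ 1.    -0.001 -0.002] z [-0.002 -0.001 -1.   ] j [ 0.11  0.4   1.5  -0.    1.24  0.11]
[[612.862176    59.95380313  66.        ]]
```

View pics/w14.png

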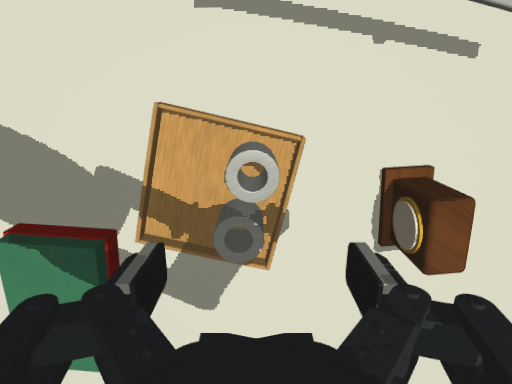

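View pics/w15.png

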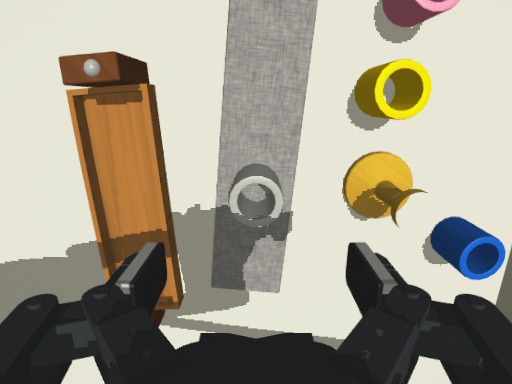

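```bash
python3 - <<'E'
from h import *
C=cal('wrist'); print('tray corners outer z26 ',px2w(C,[(68,91),(155,84),(183,302)],26).round(1)); print('ball',px2w(C,[(92,68)],80).round(1))
E
python3 -m crank '[[[-0.83,0.04,0],0,1],[[0,0,1],0,1],[[0,0,1],0,1],[[0,0,1],0,1],[[0,0,1],0,1]]'
python3 -m crank '[[[0,0,1],0,1],[[0,0,1],0,1],[[0,0,0],0,1],[[0,0,0],0,1],[[0,0,0],0,1]]'
python3 - <<'E'
from h import *
o,_=st()
C=cal('wrist'); im=arm.snapshot('wrist')[:,:,::-1]
crop(im,0,80,512,384,1.5,'w16c.png',[rings(C,(613,58.6),26,66),rings(C,(613,58.6),18.5,66)])
E
```

```text
tray corners outer z26  [[418.9 165.5  26. ]
 [511.1 170.3  26. ]
 [521.6 -86.8  26. ]]
ball [[475.1 181.3  80. ]]
time_s: 29.33
tool_pos: [613.2, 58.7, 127.0]
tcp_rot: [2.224, 2.217, 0.001]
contact_force: [0.4, 0.2, -0.3]
width: 85.2
time_s: 29.75
tool_pos: [614.5, 59.7, 79.1]
tcp_rot: [2.223, 2.218, 0.003]
contact_force: [-0.4, -0.1, 0.4]
width: 85.2
t 29.75 pos [614.5  59.7  79.1] w 85.2 F [-0.4 -0.1  0.4] tool x [0.002 1.    0.   ] y [ 1.    -0.002  0.002] z [ 0.002  0.    -1.   ] j [ 0.08  0.53  1.69 -0.    0.92  0.08]
```

View pics/w16c.png

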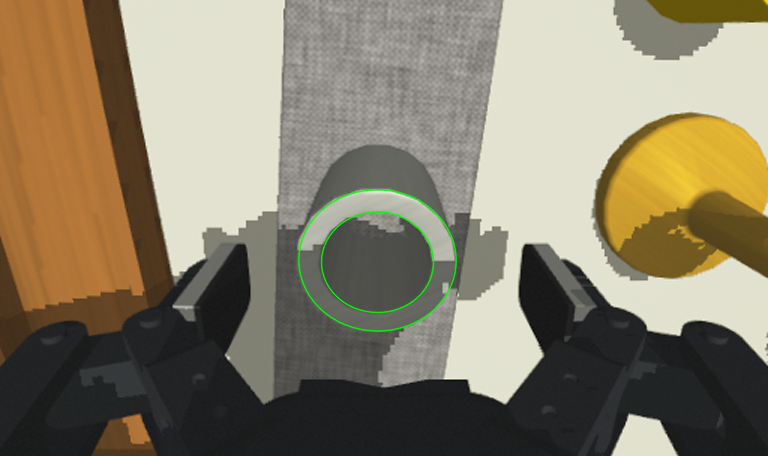

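```bash
python3 -m crank '[[[-0.04,-0.05,0.6],0,1],[[0,0,0.48],0,1],[[0,0,0],0,1],[[0,0,0],0,-1],[[0,0,0],0,-1]]'
python3 -m crank '[[[0,0,0],0,-1],[[0,0,0],0,-1],[[0,0,0],0,-1],[[0,0,0],0,-1],[[0,0,0],0,-1]]'
python3 -m crank '[[[0,0,-0.5],0,-1],[[0,0,-1],0,-1],[[0,0,-1],0,-1],[[0,0,-1],0,-1],[[0,0,-0.5],0,-1]]'
python3 - <<'E'
from h import *
rel([499.5,287.5,148.2],90)
E
```

```text
time_s: 30.22
tool_pos: [612.9, 59.4, 51.3]
tcp_rot: [2.222, 2.22, 0.002]
contact_force: [-0.9, -0.4, 0.1]
width: 63.9
time_s: 30.63
tool_pos: [613.2, 59.5, 51.9]
tcp_rot: [2.222, 2.219, 0.003]
contact_force: [-0.9, -0.2, 5.8]
width: 52.7
time_s: 31.05
tool_pos: [613.5, 59.5, 153.4]
tcp_rot: [2.221, 2.218, 0.005]
contact_force: [1.1, 0.9, -1.5]
width: 52.6
t 31.05 pos [613.5  59.5 153.4] w 52.6 F [ 1.1  0.9 -1.5] tool x [0.001 1.    0.   ] y [ 1.    -0.001  0.004] z [ 0.004  0.    -1.   ] j [0.08 0.45 1.61 0.   1.07 0.08]
units xyz tool [ 9.12 -4.57  0.19]
yaw now 89.9 turn units -0.01
```

```bash
python3 -m crank '[[[1,-0.2,0],0,-1],[[1,-0.2,0],0,-1],[[1,-0.2,0],0,-1],[[1,-0.2,0],0,-1],[[1,-0.2,0],0,-1]]'
python3 -m crank '[[[1,-0.9,0],0,-1],[[1,-0.9,0],0,-1],[[1,-0.9,0],0,-1],[[1,-0.87,0],0,-1],[[0.12,0,0.1],0,-1]]'
python3 -m crank '[[[0,0,0],0,-1],[[0,0,0],0,-1],[[0,0,0],0,-1]]'
python3 - <<'E'
from h import *
o,_=st()
C=cal('wrist'); im=arm.snapshot('wrist')[:,:,::-1]
P=o['tool_pos']
crop(im,100,80,412,384,2,'w17c.png',[rings(C,(500,342.2),12,64),rings(C,(P[0],P[1],0),26,P[2]+13.5),rings(C,(P[0],P[1],0),18.5,P[2]+13.5)])
E
```

```text
time_s: 31.47
tool_pos: [586.8, 185.3, 150.2]
tcp_rot: [-2.223, -2.22, 0.001]
contact_force: [1.0, -0.3, -2.9]
width: 52.4
time_s: 31.88
tool_pos: [494.3, 290.7, 148.0]
tcp_rot: [-2.216, -2.222, 0.002]
contact_force: [-0.0, -0.8, -2.5]
width: 52.8
time_s: 32.13
tool_pos: [499.0, 286.7, 147.9]
tcp_rot: [2.223, 2.219, -0.0]
contact_force: [0.4, -0.5, -1.4]
width: 52.4
t 32.13 pos [499.  286.7 147.9] w 52.4 F [ 0.4 -0.5 -1.4] tool x [ 0.002  1.    -0.   ] y [ 1.    -0.002  0.   ] z [ 0. -0. -1.] j [ 0.5   0.4   1.71 -0.    1.03  0.5 ]
```

View pics/w17c.png

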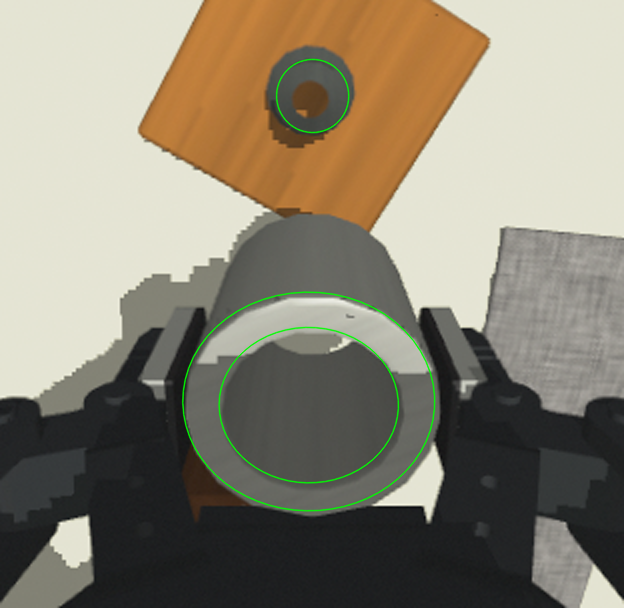

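```bash
python3 -m crank '[[[0.8,-0.03,0],0,-1],[[0.8,0,0],0,-1],[[0.65,0,0],0,-1],[[0,0,0.5],0,-1],[[0,0,0],0,-1]]'
python3 -m crank '[[[0,0,0.4],0,-1],[[0,0,0.3],0,-1],[[0,0,0],0,-1]]'
python3 -m crank '[[[0,0,0.3],0,-1],[[0,0,0.3],0,-1],[[0,0,0.2],0,-1],[[0,0,0],0,-1]]'
python3 -m crank '[[[0,0,0.1],0,-1],[[0,0,0.1],0,-1],[[0,0,0],0,-1]]'
python3 -m crank '[[[0,0,0.1],0,-1],[[0,0,0],0,-1],[[0,0,0],0,-1]]'
python3 -m crank '[[[0,0,0.1],0,-1],[[0,0,0],0,-1],[[0,0,0],0,-1]]'
```

```text
time_s: 32.6
tool_pos: [497.3, 343.5, 133.7]
tcp_rot: [-2.222, -2.22, 0.005]
contact_force: [-0.1, -0.5, -3.0]
width: 52.5
time_s: 32.85
tool_pos: [496.9, 342.4, 116.1]
tcp_rot: [-2.223, -2.219, 0.006]
contact_force: [-0.0, -1.1, -1.9]
width: 52.2
time_s: 33.18
tool_pos: [497.0, 343.1, 96.6]
tcp_rot: [-2.222, -2.22, 0.004]
contact_force: [0.1, 0.9, -2.4]
width: 52.7
time_s: 33.43
tool_pos: [497.6, 343.6, 92.8]
tcp_rot: [-2.223, -2.22, 0.001]
contact_force: [0.8, -0.8, -2.8]
width: 52.4
time_s: 33.68
tool_pos: [497.6, 343.7, 90.6]
tcp_rot: [-2.223, -2.22, -0.0]
contact_force: [-0.2, -0.4, -1.5]
width: 52.6
time_s: 33.93
tool_pos: [497.6, 343.7, 88.0]
tcp_rot: [-2.223, -2.22, 0.0]
contact_force: [-0.9, 0.1, -2.5]
width: 52.5
```

```bash
python3 -m crank '[[[-0.01,0.03,0.1],0,-1],[[0,0,0],0,-1],[[0,0,0],0,-1]]'
python3 -m crank '[[[0,0,0.1],0,-1],[[0,0,0],0,-1],[[0,0,0],0,-1]]'
python3 -m crank '[[[0,0,0.06],0,-1],[[0,0,0],0,-1],[[0,0,0],0,-1]]'
```

```text
time_s: 34.18
tool_pos: [498.4, 343.4, 85.4]
tcp_rot: [-2.223, -2.22, 0.0]
contact_force: [-0.7, -0.4, -1.9]
width: 52.3
time_s: 34.43
tool_pos: [498.3, 343.4, 82.9]
tcp_rot: [-2.223, -2.22, 0.001]
contact_force: [-0.4, -0.0, -2.1]
width: 52.7
time_s: 34.68
tool_pos: [498.4, 343.4, 81.5]
tcp_rot: [-2.223, -2.22, 0.0]
contact_force: [0.3, 0.3, -2.5]
width: 52.4
```

```bash
python3 -m crank '[[[0,0,0.1],0,-1],[[0,0,0],0,-1],[[0,0,0],0,-1]]'
python3 -m crank '[[[0,0,0.1],0,-1],[[0,0,0],0,-1],[[0,0,0],0,-1]]'
python3 -m crank '[[[0,0,0.1],0,-1],[[0,0,0.1],0,-1],[[0,0,0],0,-1]]'
python3 -m crank '[[[0,0,0.1],0,-1],[[0,0,0.1],0,-1],[[0,0,0],0,-1]]'
```

```text
time_s: 34.93
tool_pos: [498.3, 343.4, 78.9]
tcp_rot: [-2.223, -2.22, 0.001]
contact_force: [0.3, -0.5, -2.0]
width: 52.6
time_s: 35.18
tool_pos: [498.3, 343.4, 76.4]
tcp_rot: [-2.223, -2.22, 0.001]
contact_force: [-0.4, 0.4, -1.9]
width: 52.6
time_s: 35.43
tool_pos: [498.1, 343.2, 71.0]
tcp_rot: [-2.222, -2.22, 0.002]
contact_force: [-0.1, -0.7, -2.0]
width: 52.3
time_s: 35.68
tool_pos: [498.1, 343.2, 65.9]
tcp_rot: [-2.223, -2.22, 0.002]
contact_force: [-0.2, -0.5, -1.7]
width: 52.5
```

```bash
python3 -m crank '[[[0,0,0.1],0,-1],[[0,0,0.05],0,-1],[[0,0,0],0,-1]]'
python3 -m crank '[[[0,0,0.06],0,-1],[[0,0,0],0,-1],[[0,0,0],0,-1]]'
python3 -m crank '[[[0,0,0.06],0,-1],[[0,0,0],0,-1],[[0,0,0],0,-1]]'
```

```text
time_s: 35.93
tool_pos: [498.2, 343.3, 62.5]
tcp_rot: [-2.223, -2.22, 0.001]
contact_force: [-0.0, -0.8, -2.0]
width: 52.5
time_s: 36.18
tool_pos: [498.4, 343.4, 61.3]
tcp_rot: [-2.223, -2.22, -0.0]
contact_force: [0.3, -0.1, -2.0]
width: 52.9
time_s: 36.43
tool_pos: [498.6, 343.6, 59.9]
tcp_rot: [2.223, 2.22, 0.001]
contact_force: [-0.4, 0.3, -1.8]
width: 52.5
```

```bash
python3 -m crank '[[[0,0,0.06],0,-1],[[0,0,0],0,-1],[[0,0,0],0,-1]]'
python3 -m crank '[[[0,0,0.04],0,-1],[[0,0,0],0,-1],[[0,0,0],0,-1]]'
```

```text
time_s: 36.68
tool_pos: [498.6, 343.6, 59.9]
tcp_rot: [2.223, 2.22, 0.002]
contact_force: [-1.5, -1.2, 7.0]
width: 52.4
time_s: 36.93
tool_pos: [498.6, 343.6, 59.9]
tcp_rot: [2.223, 2.22, 0.002]
contact_force: [-3.6, -2.3, 12.5]
width: 52.7
```

```bash
python3 -m crank '[[[0,0,-0.6],0,-1],[[0,0,-1],0,-1],[[0,0,-1],0,-1],[[0,0,-1],0,-1],[[0,0,-1],0,-1]]'
python3 -m crank '[[[0,0,-0.7],0,-1],[[-1,0,0],0,-1],[[-1,0,0],0,-1],[[-1,0,0],0,-1],[[-1,0,0],0,-1]]'
python3 -m crank '[[[-1,0,0],0,-1],[[-1,0,0],0,-1],[[-1,0,0],0,-1],[[-1,0,0],0,-1],[[-1,0,0],0,-1]]'
python3 -m crank '[[[-1,-0.5,0],0,-1],[[-1,-0.45,0],0,-1],[[-0.3,0,0],0,-1],[[0,0,0],0,-1],[[0,0,0],0,-1]]'
python3 - <<'E'
from h import *
st(); cv2.imwrite('pics/w18.png',arm.snapshot('wrist')[:,:,::-1])
im=arm.snapshot('scene')[:,:,::-1]; crop(im,100,110,400,300,2.6,'s18.png')
E
```

```text
time_s: 37.35
tool_pos: [498.1, 343.2, 173.3]
tcp_rot: [-2.223, -2.22, 0.001]
contact_force: [0.4, 0.5, -1.6]
width: 52.6
time_s: 37.77
tool_pos: [497.9, 242.4, 189.8]
tcp_rot: [-2.222, -2.221, 0.0]
contact_force: [0.2, 0.0, -2.5]
width: 52.9
time_s: 38.18
tool_pos: [497.8, 117.2, 189.8]
tcp_rot: [-2.222, -2.22, 0.0]
contact_force: [0.2, -0.7, -1.2]
width: 52.8
time_s: 38.6
tool_pos: [474.8, 61.1, 190.0]
tcp_rot: [2.224, 2.219, 0.002]
contact_force: [-0.0, 1.1, -1.2]
width: 52.4
t 38.6 pos [474.8  61.1 190. ] w 52.4 F [-0.   1.1 -1.2] tool x [0.002 1.    0.001] y [ 1.    -0.002  0.001] z [ 0.001  0.001 -1.   ] j [0.1  0.22 1.87 0.   1.05 0.11]
```

View pics/w18.png

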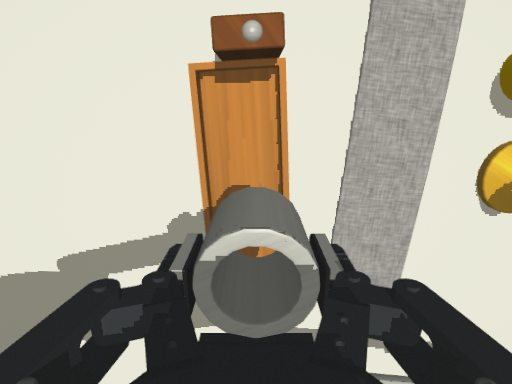

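View pics/s18.png

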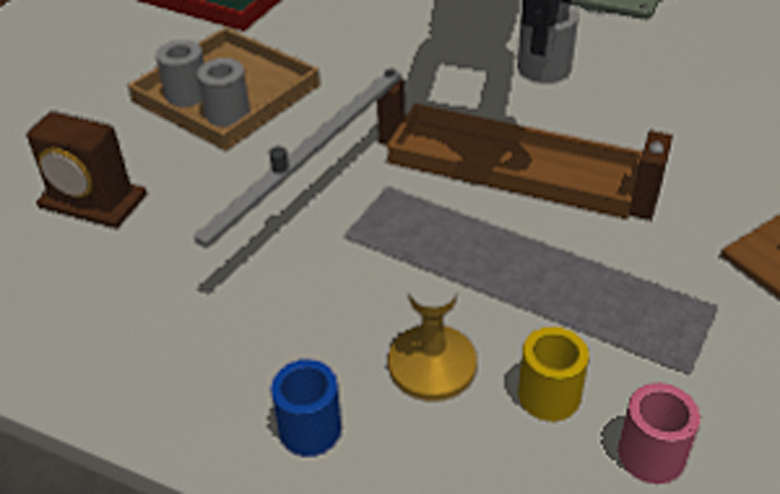

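Run:
```python
from h import *
C=cal('wrist'); im=cv2.imread('pics/w18.png')
crop(im,180,0,300,260,3,'w18c.png')
print(px2w(C,[(190,65),(285,58),(204,208),(289,187)],26).round(1),px2w(C,[(252,31)],80).round(1))
```

```text
[[418.3 165.8  26. ]
 [501.8 171.3  26. ]
 [424.7  32.7  26. ]
 [508.3  54.1  26. ]] [[473.6 182.1  80. ]]
```

View pics/w18c.png

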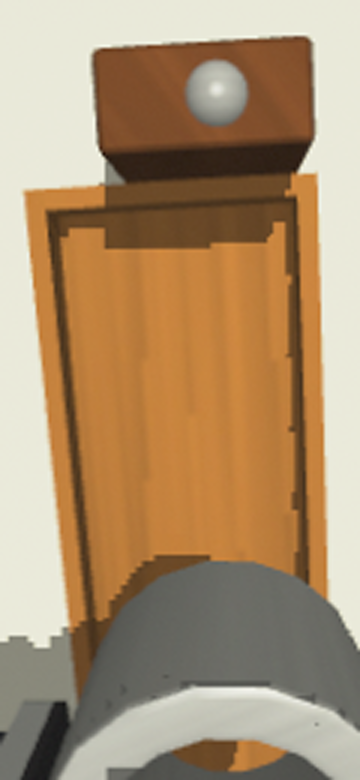

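```bash
python3 -m crank '[[[0,-0.38,0],0,-1],[[0,0,1],0,-1],[[0,0,1],0,-1],[[0,0,1],0,-1],[[0,0,0.8],0,-1]]'
python3 -m crank '[[[0,0,0],0,-1],[[0,0,0],0,-1]]'
python3 - <<'E'
from h import *
st(); im=arm.snapshot('wrist')[:,:,::-1]; cv2.imwrite('pics/w19.png',im)
E
```

```text
time_s: 39.12
tool_pos: [463.7, 61.8, 93.4]
tcp_rot: [-2.22, -2.221, 0.001]
contact_force: [-0.5, -0.2, -1.8]
width: 52.5
time_s: 39.28
tool_pos: [464.1, 61.6, 94.3]
tcp_rot: [-2.22, -2.22, 0.003]
contact_force: [-0.5, 0.6, -1.0]
width: 52.5
t 39.28 pos [464.1  61.6  94.3] w 52.5 F [-0.5  0.6 -1. ] tool x [ 0.  1. -0.] y [ 1.    -0.    -0.002] z [-0.002 -0.    -1.   ] j [0.11 0.32 2.02 0.   0.8  0.11]
```

View pics/w19.png

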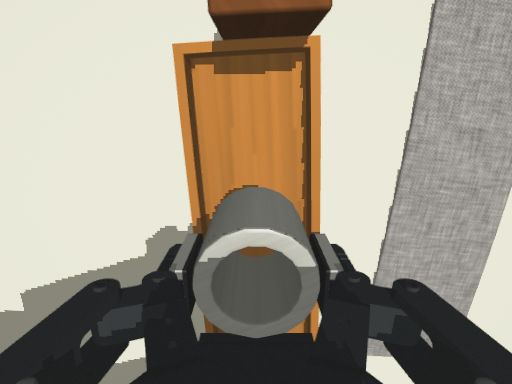

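```bash
python3 - <<'E'
from h import *
C=cal('wrist'); print(px2w(C,[(174,45),(320,37),(192.5,205),(320,205),(206,330),(319,330)],26).round(1))
E
python3 -m crank '[[[0,0,1],0,-1],[[0,0,0.4],0,-1],[[0,0,0],0,-1],[[0,0,0],0,-1]]'
python3 -m crank '[[[0,0,0.1],0,-1],[[0,0,0],0,-1],[[0,0,0],0,-1]]'
```

```text
[[418.5 166.2  26. ]
 [503.6 170.4  26. ]
 [424.1  67.7  26. ]
 [508.9  67.6  26. ]
 [427.9 -33.5  26. ]
 [514.6 -33.9  26. ]]
time_s: 39.67
tool_pos: [465.7, 61.3, 60.9]
tcp_rot: [2.222, 2.22, 0.002]
contact_force: [0.2, 0.2, -2.0]
width: 52.6
time_s: 39.92
tool_pos: [465.5, 61.1, 58.2]
tcp_rot: [2.222, 2.219, 0.002]
contact_force: [-0.7, -0.2, -1.4]
width: 52.6
```

```bash
python3 -m crank '[[[0,0,0.1],0,-1],[[0,0,0],0,-1],[[0,0,0],0,-1]]'
python3 -m crank '[[[0,0,0.08],0,-1],[[0,0,0],0,-1],[[0,0,0],0,-1]]'
python3 -m crank '[[[0,0,0.04],0,-1],[[0,0,0],0,-1],[[0,0,0],0,-1]]'
```

```text
time_s: 40.17
tool_pos: [464.8, 61.0, 54.8]
tcp_rot: [-2.223, -2.22, -0.0]
contact_force: [1.4, 0.0, -1.9]
width: 52.6
time_s: 40.42
tool_pos: [465.1, 61.0, 53.9]
tcp_rot: [2.222, 2.22, 0.001]
contact_force: [-2.3, -1.1, 9.0]
width: 52.7
time_s: 40.67
tool_pos: [465.1, 61.0, 53.8]
tcp_rot: [2.222, 2.22, 0.001]
contact_force: [-3.7, -1.4, 17.8]
width: 52.5
```

```bash
python3 -m crank '[[[0,0,-0.05],0,-1],[[0,0,0],0,1],[[0,0,0],0,1],[[0,0,0],0,1],[[0,0,0],0,1]]'
python3 -m crank '[[[0,0,0],0,1],[[0,0,-1],0,1],[[0,0,-1],0,1],[[0,0,-1],0,1],[[0,0,-1],0,1]]'
python3 -m crank '[[[0,0,-1],0,1],[[0,0,-1],0,1],[[0,0,-1],0,1],[[0,0,0],0,1]]'
python3 - <<'E'
from h import *
st(); im=arm.snapshot('wrist')[:,:,::-1]; cv2.imwrite('pics/w20.png',im)
im=arm.snapshot('side')[:,:,::-1]; crop(im,120,130,420,355,2.6,'d20.png')
im=arm.snapshot('scene')[:,:,::-1]; crop(im,100,110,400,300,2.6,'s20.png')
E
```

```text
time_s: 41.08
tool_pos: [464.9, 61.0, 52.8]
tcp_rot: [-2.223, -2.22, 0.0]
contact_force: [0.5, 0.1, -0.1]
width: 85.5
time_s: 41.5
tool_pos: [464.6, 61.0, 153.9]
tcp_rot: [-2.222, -2.22, 0.001]
contact_force: [0.7, -0.2, -0.7]
width: 85.6
time_s: 41.83
tool_pos: [467.5, 61.3, 232.7]
tcp_rot: [2.218, 2.216, 0.012]
contact_force: [1.0, 0.4, 0.2]
width: 85.2
t 41.83 pos [467.5  61.3 232.7] w 85.2 F [1.  0.4 0.2] tool x [0.001 1.    0.001] y [ 1.    -0.001  0.01 ] z [ 0.01   0.001 -1.   ] j [0.11 0.17 1.82 0.   1.14 0.11]
```

View pics/w20.png

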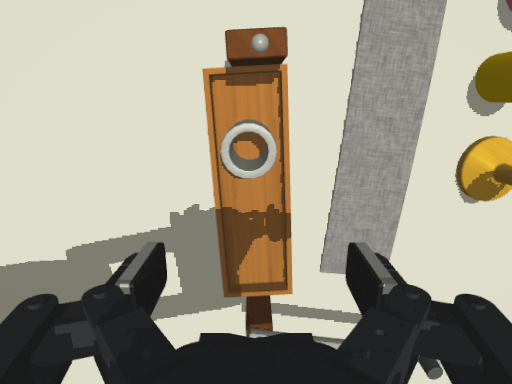

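View pics/d20.png

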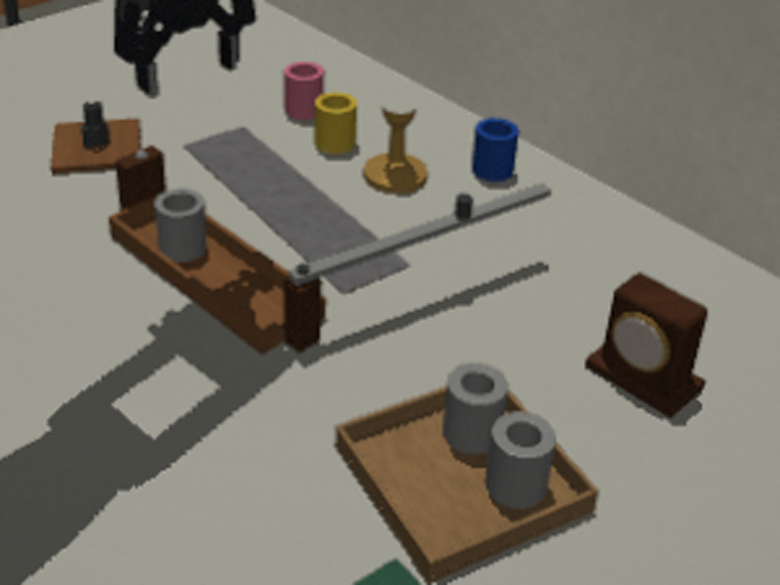

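View pics/s20.png

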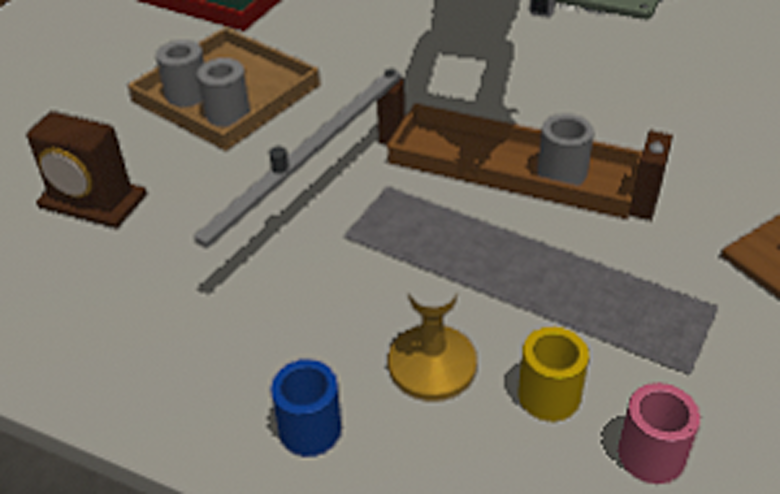

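```bash
python3 -m crank '[[[-1,0.6,0],0,0],[[-1,0.6,0],0,-1],[[-1,0.6,0],0,-1],[[-1,0.6,0],0,-1],[[-1,0.6,0],0,-1]]'
python3 -m crank '[[[-1,0.6,0],0,-1],[[-1,0.6,0],0,-1],[[-1,0.6,0],0,-1],[[-1,0.7,0],0,-1],[[-1,0.7,0],0,-1]]'
python3 -m crank '[[[-1,0.8,0],0,-1],[[-0.7,0.7,0],0,-1],[[0,0,0],0,-1],[[0,0,0],0,-1]]'
python3 - <<'E'
from h import *
st(); im=arm.snapshot('wrist')[:,:,::-1]; cv2.imwrite('pics/w21.png',im)
E
```

```text
time_s: 42.4
tool_pos: [539.4, -65.2, 226.1]
tcp_rot: [-2.22, -2.218, 0.003]
contact_force: [-0.1, 0.2, 0.4]
width: 25.5
time_s: 42.82
tool_pos: [619.4, -190.3, 225.7]
tcp_rot: [-2.22, -2.217, 0.003]
contact_force: [0.2, 0.8, 0.6]
width: -0.0
time_s: 43.15
tool_pos: [656.7, -232.3, 224.9]
tcp_rot: [-2.221, -2.216, 0.003]
contact_force: [-0.8, -0.2, 0.2]
width: 0.2
t 43.15 pos [ 656.7 -232.3  224.9] w 0.2 F [-0.8 -0.2  0.2] tool x [0.002 1.    0.002] y [ 1.    -0.002 -0.004] z [-0.004  0.002 -1.   ] j [-0.36  0.53  1.29  0.    1.33 -0.35]
```

View pics/w21.png

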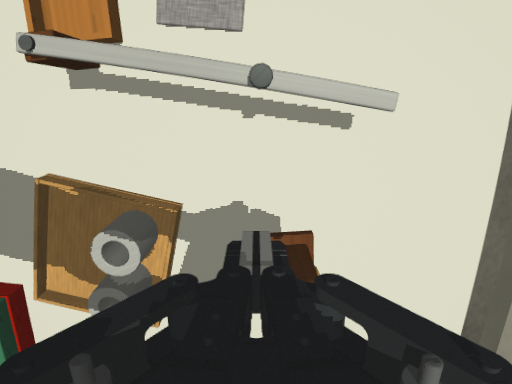

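Run:
```python
from h import *
C=cal('wrist'); h=px2w(C,[(27,42)],92)[0]; p=px2w(C,[(261,75)],112)[0]; e=px2w(C,[(397,101)],88)[0]
print(h,p,e,np.linalg.norm((p-h)[:2]),np.linalg.norm((e-h)[:2]))
H=h[:2]; u=(e-h)[:2];u/=np.linalg.norm(u); n=np.array([-u[1],u[0]]); print('u',u,'r230',H+230*u, H+230*u-n*(8+20))
```

```text
[ 472.98580621 -109.09480252   92.        ] [ 660.74564178 -140.09758374  112.        ] [ 773.90687768 -157.7406123    88.        ] 190.30220254564964 304.8276661653936
u [ 0.98718425 -0.15958463] r230 [ 700.03818406 -145.79926701] [ 695.56981447 -173.44042606]
```

```bash
python3 -m crank '[[[0.55,0.4,0],0,-1],[[0.55,0.4,0],0,-1],[[0.55,0.4,0],0,-1],[[0.52,0.37,0],0,-1],[[0,0,1],0,-1]]'
python3 -m crank '[[[0,0,1],0,-1],[[0,0,1],0,-1],[[0,0,1],0,-1],[[0,0,1],0,-1],[[0,0,0.1],0,-1]]'
python3 -m crank '[[[0,0,0],0,-1],[[0,0,0],0,-1]]'
cat > arc.py <<'E'
from h import *
H=np.array([473,-109.1])
def cen(phi,r=230,g=0):
    u=np.array([np.cos(phi),np.sin(phi)]); n=np.array([-u[1],u[0]]); return H+r*u-n*(8+14.5*abs(n[0])+11*abs(n[1])+g)
def bar(pos,r=230):  # phi for which cen's line touches pos
    from scipy.optimize import brentq
    f=lambda ph:(lambda u,n:np.dot(np.array(pos)-H,n)+8+14.5*abs(n[0])+11*abs(n[1]))(np.array([np.cos(ph),np.sin(ph)]),np.array([-np.sin(ph),np.cos(ph)]))
    return brentq(f,-0.8,2.2)
E
python3 - <<'E'
from arc import *
o,_=st(); p=o['tool_pos'][:2]; print('phi touch',np.degrees(bar(p)))
for d in np.linspace(np.radians(-9.2),np.radians(92.9),27):
    c=cen(d); print(np.degrees(d).round(1),c.round(1),'units y,x',((c-p)/25).round(2)[::-1]); p=c
E
```

```text
time_s: 43.62
tool_pos: [701.4, -173.3, 208.6]
tcp_rot: [2.211, 2.218, 0.012]
contact_force: [1.0, -0.2, 1.2]
width: 0.1
time_s: 44.03
tool_pos: [694.2, -174.7, 95.2]
tcp_rot: [-2.215, -2.216, 0.007]
contact_force: [-0.5, 0.8, -1.8]
width: -0.2
time_s: 44.2
tool_pos: [697.6, -176.7, 101.9]
tcp_rot: [2.22, 2.22, 0.002]
contact_force: [0.5, -0.0, 0.7]
width: 0.1
t 44.2 pos [ 697.6 -176.7  101.9] w 0.1 F [ 0.5 -0.   0.7] tool x [ 0.  1. -0.] y [ 1.    -0.     0.002] z [ 0.002 -0.    -1.   ] j [-0.26  0.65  1.39  0.    1.1  -0.26]
phi touch -11.454013397631334
-9.2 [ 696.7 -166.8] units y,x [ 0.4  -0.04]
-5.3 [ 700.2 -150.4] units y,x [0.65 0.14]
-1.3 [ 702.5 -133.8] units y,x [0.66 0.09]
2.6 [ 703.7 -118.4] units y,x [0.62 0.05]
6.5 [ 703.8 -103.5] units y,x [0.6  0.01]
10.4 [703.1 -88.5] units y,x [ 0.6  -0.03]
14.4 [701.3 -73.6] units y,x [ 0.6  -0.07]
18.3 [698.6 -58.8] units y,x [ 0.59 -0.11]
22.2 [694.9 -44. ] units y,x [ 0.59 -0.15]
26.1 [690.2 -29.5] units y,x [ 0.58 -0.19]
30.1 [684.5 -15.3] units y,x [ 0.57 -0.23]
34.0 [677.8  -1.4] units y,x [ 0.56 -0.27]
37.9 [670.2  12.1] units y,x [ 0.54 -0.31]
41.8 [661.6  25.1] units y,x [ 0.52 -0.34]
45.8 [652.1  37.5] units y,x [ 0.5  -0.38]
49.7 [641.7  49.4] units y,x [ 0.47 -0.42]
53.6 [630.5  60.6] units y,x [ 0.45 -0.45]
57.6 [618.4  71. ] units y,x [ 0.42 -0.48]
61.5 [605.6  80.6] units y,x [ 0.38 -0.51]
65.4 [592.1  89.3] units y,x [ 0.35 -0.54]
69.3 [578.   97.1] units y,x [ 0.31 -0.57]
73.3 [563.2 103.9] units y,x [ 0.27 -0.59]
77.2 [548.  109.7] units y,x [ 0.23 -0.61]
81.1 [532.2 114.4] units y,x [ 0.19 -0.63]
85.0 [516.2 118. ] units y,x [ 0.14 -0.64]
89.0 [499.8 120.5] units y,x [ 0.1  -0.65]
92.9 [484.4 121.8] units y,x [ 0.05 -0.62]
```

```bash
python3 -m crank '[[[0,0,0.18],0,-1],[[0,0,0],0,-1],[[0.5,0,0],0,-1],[[0.5,0.1,0],0,-1],[[0.5,0.1,0],0,-1]]'
python3 -m crank '[[[0.62,0.06,0],0,-1],[[0.6,0,0],0,-1],[[0.6,0,0],0,-1],[[0.6,-0.07,0],0,-1],[[0.6,-0.11,0],0,-1]]'
python3 - <<'E'
from arc import *
o,_=st(); p=o['tool_pos'][:2]; print('phi touch',np.degrees(bar(p)))
im=arm.snapshot('scene')[:,:,::-1]; crop(im,100,110,400,300,2.6,'s22.png')
E
```

```text
time_s: 44.62
tool_pos: [701.5, -138.8, 96.7]
tcp_rot: [2.223, 2.22, 0.001]
contact_force: [-0.1, -0.3, -0.6]
width: -0.2
time_s: 45.03
tool_pos: [698.3, -62.6, 96.0]
tcp_rot: [-2.222, -2.221, -0.0]
contact_force: [-0.4, -0.8, -0.4]
width: 0.0
t 45.03 pos [698.3 -62.6  96. ] w 0.0 F [-0.4 -0.8 -0.4] tool x [0. 1. 0.] y [ 1. -0. -0.] z [-0.  0. -1.] j [-0.11  0.63  1.45  0.    1.07 -0.11]
phi touch 17.366025570130972
```

View pics/s22.png

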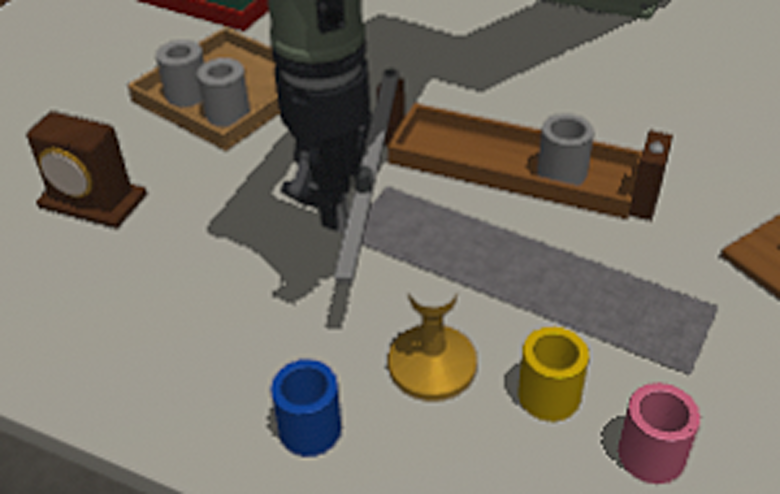

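```bash
python3 -m crank '[[[0.59,-0.15,0],0,-1],[[0.58,-0.19,0],0,-1],[[0.57,-0.23,0],0,-1],[[0.56,-0.27,0],0,-1]]'
python3 - <<'E'
from arc import *
o,_=st(); p=o['tool_pos'][:2]; print('phi touch',np.degrees(bar(p)))
im=arm.snapshot('scene')[:,:,::-1]; crop(im,150,110,400,300,3,'s23.png')
E
```

```text
time_s: 45.42
tool_pos: [676.9, -5.7, 96.0]
tcp_rot: [-2.223, -2.22, -0.0]
contact_force: [-0.5, -0.0, -0.0]
width: 0.2
t 45.42 pos [676.9  -5.7  96. ] w 0.2 F [-0.5 -0.  -0. ] tool x [0.001 1.    0.   ] y [ 1.    -0.001 -0.   ] z [-0.  0. -1.] j [-0.03  0.59  1.51  0.    1.03 -0.02]
phi touch 33.20706832918589
```

View pics/s23.png

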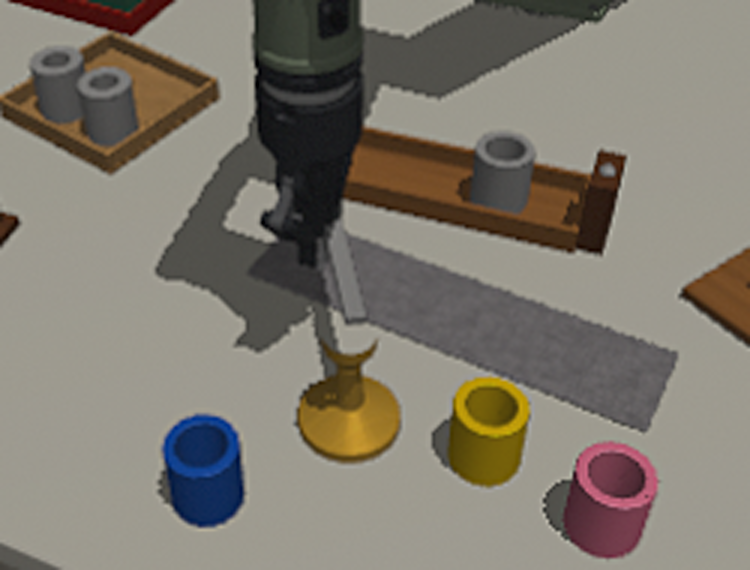

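Bar tip clears the candlestick (tip at ~(358,320), horn at ~(350,345) in the crop). Continuing.

```bash
python3 -m crank '[[[0.55,-0.31,0],0,-1],[[0.52,-0.34,0],0,-1],[[0.5,-0.38,0],0,-1],[[0.47,-0.42,0],0,-1],[[0.45,-0.45,0],0,-1]]'
python3 -m crank '[[[0.42,-0.48,0],0,-1],[[0.38,-0.51,0],0,-1],[[0.35,-0.54,0],0,-1],[[0.31,-0.57,0],0,-1],[[0.27,-0.59,0],0,-1]]'
python3 -m crank '[[[0.15,-0.4,0],0,-1],[[0,0,0],0,-1]]'
python3 - <<'E'
from arc import *
o,_=st(); p=o['tool_pos'][:2]; print('phi touch',np.degrees(bar(p)))
im=arm.snapshot('scene')[:,:,::-1]; crop(im,150,110,400,300,3,'s24.png')
E
```

```text
time_s: 45.88
tool_pos: [629.0, 56.5, 96.1]
tcp_rot: [-2.223, -2.22, -0.0]
contact_force: [1.1, 0.1, -0.0]
width: -0.3
time_s: 46.3
tool_pos: [561.6, 99.7, 96.2]
tcp_rot: [2.222, 2.22, 0.001]
contact_force: [0.2, -1.3, 0.3]
width: 0.3
time_s: 46.47
tool_pos: [550.2, 103.3, 96.1]
tcp_rot: [-2.22, -2.22, 0.002]
contact_force: [-0.9, -0.0, 0.4]
width: 0.2
t 46.47 pos [550.2 103.3  96.1] w 0.2 F [-0.9 -0.   0.4] tool x [-0.  1.  0.] y [ 1.     0.    -0.002] z [-0.002  0.    -1.   ] j [0.16 0.44 1.81 0.   0.9  0.16]
phi touch 76.3048809076174
```

View pics/s24.png

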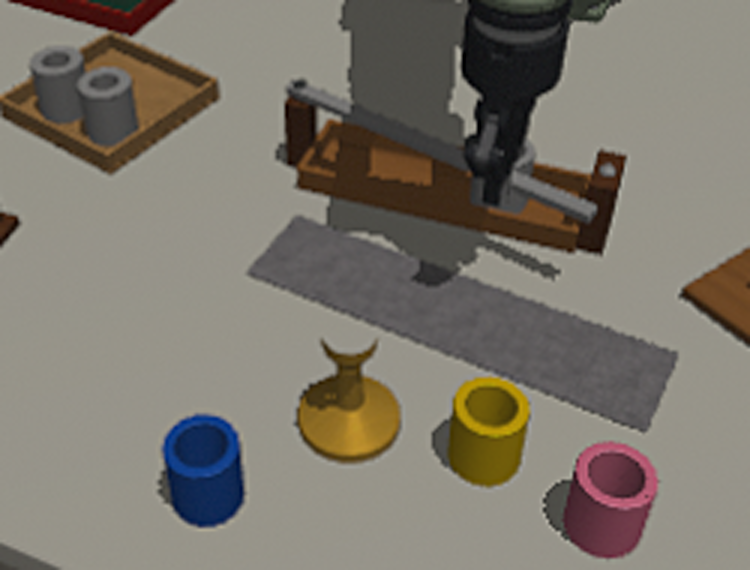

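```bash
python3 -m crank '[[[0.25,-0.3,0],0,-1],[[0.25,-0.3,0],0,-1],[[0.2,-0.3,0],0,-1],[[0.1,-0.3,0],0,-1],[[0,0,0],0,-1]]'
python3 -m crank '[[[0,-0.3,0],0,-1],[[0,-0.2,0],0,-1],[[0,-0.2,0],0,-1],[[0,0,0],0,-1]]'
python3 -m crank '[[[0,-0.2,0],0,-1],[[0,-0.2,0],0,-1],[[0,0,0],0,-1]]'
python3 - <<'E'
from arc import *
o,_=st(); p=o['tool_pos'][:2]; print('phi touch',np.degrees(bar(p)))
E
```

```text
time_s: 46.93
tool_pos: [520.9, 123.0, 95.8]
tcp_rot: [-2.221, -2.22, 0.003]
contact_force: [0.5, -0.0, -0.4]
width: -0.1
time_s: 47.27
tool_pos: [504.6, 122.3, 96.1]
tcp_rot: [-2.223, -2.22, 0.0]
contact_force: [-0.7, -0.6, -0.4]
width: 0.3
time_s: 47.52
tool_pos: [494.2, 122.3, 96.0]
tcp_rot: [-2.222, -2.219, 0.002]
contact_force: [-0.1, 0.1, 0.1]
width: -0.3
t 47.52 pos [494.2 122.3  96. ] w -0.3 F [-0.1  0.1  0.1] tool x [ 0.001  1.    -0.   ] y [ 1.    -0.001 -0.002] z [-0.002 -0.    -1.   ] j [0.22 0.37 1.93 0.   0.84 0.22]
phi touch 90.34962651407427
```

```bash
python3 -m crank '[[[0,-0.1,0],0,-1],[[0,0,0],0,-1],[[0,0,0],0,-1]]'
python3 -m crank '[[[0,-0.1,0],0,-1],[[0,0,0],0,-1],[[0,0,0],0,-1]]'
python3 -m crank '[[[0,-0.1,0],0,-1],[[0,0,0],0,-1],[[0,0,0],0,-1]]'
python3 -m crank '[[[0,-0.1,0],0,-1],[[0,0,0],0,-1],[[0,0,0],0,-1]]'
```

```text
time_s: 47.77
tool_pos: [492.3, 122.3, 95.9]
tcp_rot: [-2.222, -2.22, 0.002]
contact_force: [-0.6, 0.1, -0.2]
width: -0.0
time_s: 48.02
tool_pos: [490.2, 122.4, 96.0]
tcp_rot: [-2.222, -2.22, 0.001]
contact_force: [1.0, -0.4, -0.0]
width: 0.1
time_s: 48.27
tool_pos: [487.4, 122.4, 96.0]
tcp_rot: [-2.222, -2.22, 0.001]
contact_force: [0.1, 0.3, 0.3]
width: -0.1
time_s: 48.52
tool_pos: [484.9, 122.4, 96.0]
tcp_rot: [-2.222, -2.22, 0.001]
contact_force: [0.6, 0.9, -0.4]
width: 0.1
```

Run:
```python
from arc import *
im=arm.snapshot('scene')[:,:,::-1]; crop(im,230,130,380,230,5,'s25.png')
im=arm.snapshot('wrist')[:,:,::-1]; cv2.imwrite('pics/w25.png',im)
```

```text
(no output)
```

View pics/s25.png

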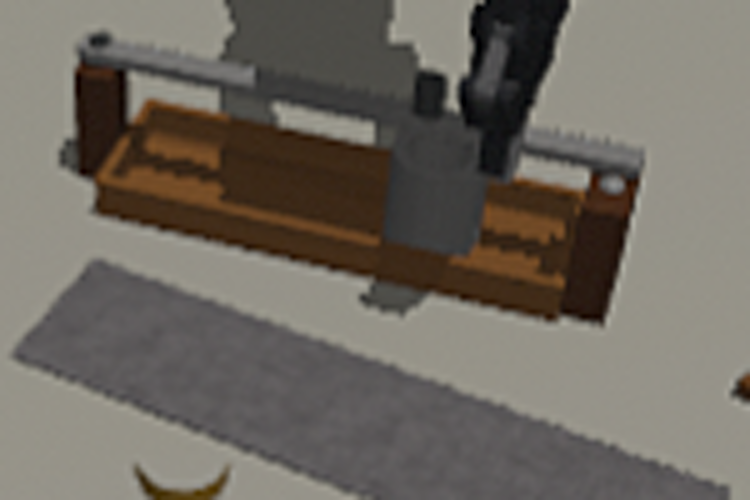

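View pics/w25.png

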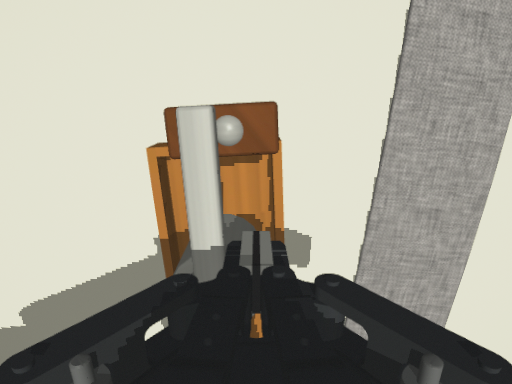

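Run:
```python
from arc import *
C=cal('wrist'); a=px2w(C,[(178,108),(213,108),(190,247),(223,247)],90); print(a.round(1))
m=[(a[0]+a[1])/2,(a[2]+a[3])/2]
for q in m: d=q[:2]-H; print(np.degrees(np.arctan2(d[1],d[0])))
d=m[0]-m[1]; print(np.degrees(np.arctan2(d[1],d[0])))
print('tray edges z26',px2w(C,[(149,147),(161,237),(283,140),(283,235)],26).round(1),'ball',px2w(C,[(229,130)],78).round(1))
```

```text
[[454.3 192.2  90. ]
 [468.7 192.1  90. ]
 [455.4 129.4  90. ]
 [470.8 129.5  90. ]]
92.18608637699272
92.37106322573376
91.48197495394521
tray edges z26 [[418.4 167.3  26. ]
 [420.5 105.   26. ]
 [503.3 171.3  26. ]
 [504.8 106.5  26. ]] ball [[474.  182.1  78. ]]
```

```bash
python3 -m crank '[[[0,-0.08,0],0,-1],[[0,0,0],0,-1],[[0,0,0],0,-1]]'
python3 -m crank '[[[0,-0.08,0],0,-1],[[0,0,0],0,-1],[[0,0,0],0,-1]]'
python3 -m crank '[[[0,-0.08,0],0,-1],[[0,0,0],0,-1],[[0,0,0],0,-1]]'
```

```text
time_s: 48.87
tool_pos: [483.2, 122.5, 96.1]
tcp_rot: [-2.222, -2.22, 0.0]
contact_force: [0.7, -0.0, -1.1]
width: -0.1
time_s: 49.12
tool_pos: [482.0, 122.5, 96.2]
tcp_rot: [2.222, 2.22, 0.002]
contact_force: [1.9, 0.0, -0.8]
width: -0.2
time_s: 49.37
tool_pos: [481.6, 122.6, 96.4]
tcp_rot: [2.22, 2.218, 0.006]
contact_force: [6.6, -0.9, -2.7]
width: -0.1
```

```bash
python3 -m crank '[[[0,-0.08,0],0,-1],[[0,0,0],0,-1],[[0,0,0],0,-1]]'
python3 -m crank '[[[0,-0.08,0],0,-1],[[0,0,0],0,-1],[[0,0,0],0,-1]]'
python3 - <<'E'
from arc import *
im=arm.snapshot('wrist')[:,:,::-1]; cv2.imwrite('pics/w26.png',im); C=cal('wrist'); 
crop(im,130,80,330,300,3,'w26c.png')
E
```

```text
time_s: 49.62
tool_pos: [481.4, 122.6, 96.7]
tcp_rot: [2.217, 2.217, 0.011]
contact_force: [9.4, -2.2, -6.1]
width: -0.0
time_s: 49.87
tool_pos: [481.1, 122.8, 96.9]
tcp_rot: [2.215, 2.215, 0.016]
contact_force: [14.0, -1.8, -7.7]
width: 0.2
```

View pics/w26c.png

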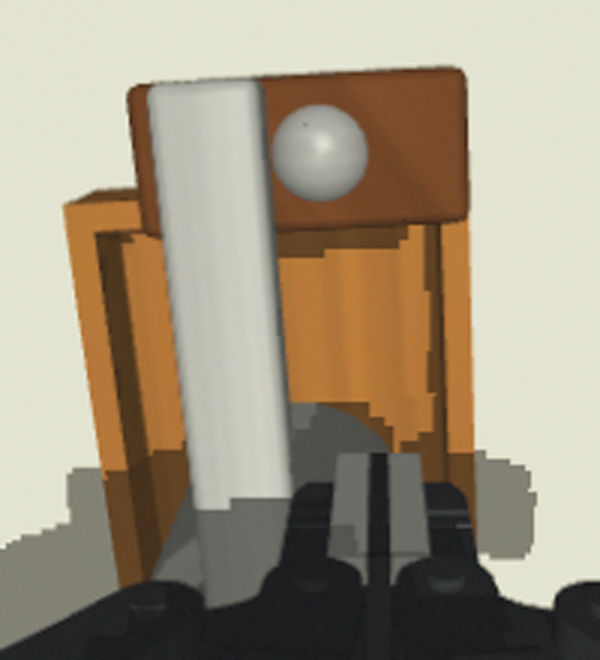

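```bash
python3 -m crank '[[[0,0.5,0],0,-1],[[0,1,0],0,-1],[[0,0,-0.8],0,-1],[[0,0,-1],0,-1],[[0,0,-1],0,-1]]'
python3 -m crank '[[[0,0,-1],0,-1],[[0,0,-1],0,-1],[[0,1,0],0,-1],[[0,1,0],0,-1],[[0,1,0],0,-1]]'
python3 -m crank '[[[-1,1,0],0,-1],[[-1,0,0],0,-1],[[-1,0,0],0,-1],[[0,0,0],0,-1],[[0,0,0],0,-1]]'
python3 - <<'E'
from arc import *
st(); im=arm.snapshot('scene')[:,:,::-1]; crop(im,100,110,400,300,2.6,'s27.png')
im=arm.snapshot('wrist')[:,:,::-1]; cv2.imwrite('pics/w27.png',im)
im=arm.snapshot('side')[:,:,::-1]; crop(im,120,130,420,355,2.6,'d27.png')
E
```

```text
time_s: 50.33
tool_pos: [512.0, 122.3, 165.9]
tcp_rot: [-2.221, -2.218, 0.005]
contact_force: [-0.3, 0.8, 0.6]
width: 0.1
time_s: 50.75
tool_pos: [588.1, 122.4, 216.9]
tcp_rot: [-2.222, -2.22, -0.0]
contact_force: [-0.0, -0.2, -1.1]
width: 0.0
time_s: 51.17
tool_pos: [612.3, 46.4, 215.6]
tcp_rot: [-2.224, -2.216, 0.001]
contact_force: [0.4, 0.4, 0.0]
width: -0.1
t 51.17 pos [612.3  46.4 215.6] w -0.1 F [0.4 0.4 0. ] tool x [0.003 1.    0.001] y [ 1.    -0.003 -0.002] z [-0.002  0.001 -1.   ] j [0.06 0.4  1.52 0.   1.22 0.06]
```

View pics/s27.png

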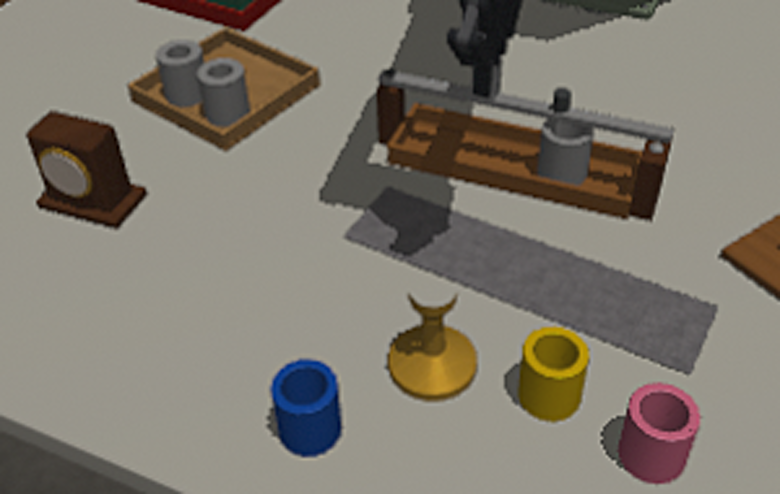

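View pics/d27.png

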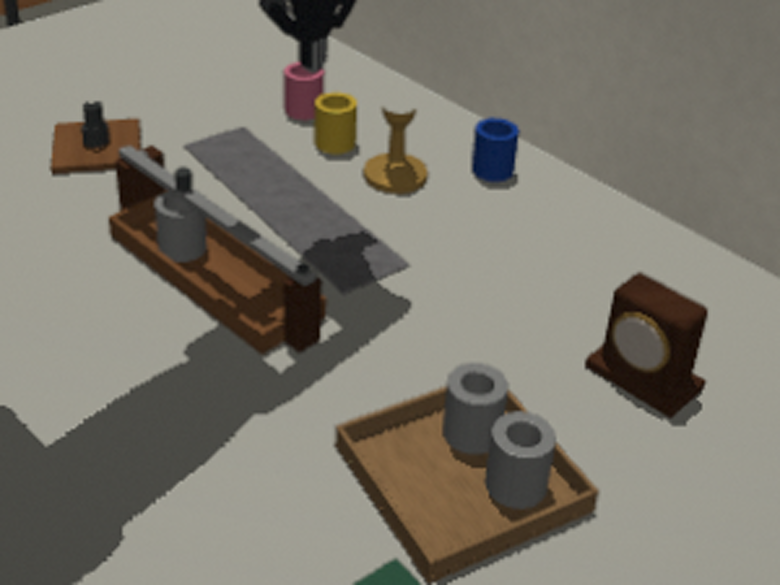

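View pics/w27.png

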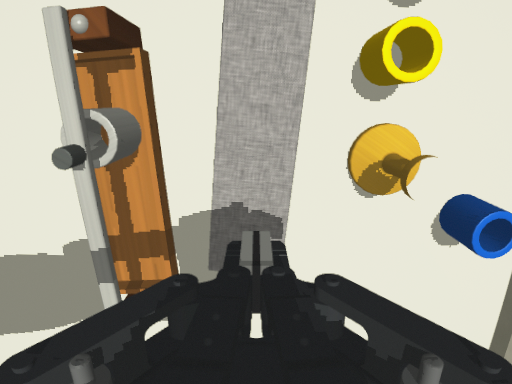

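```bash
python3 -c "
from rig import arm
print(arm.finish_job())"
```

```text
the job is handed in; nothing more can be done
None
```

All three sleeves are sorted, the keeper bar is shut, and the job was handed in at about 51 s. The hand-in gives no verdict, so the result rests on my own checks below.

- **Row:** places 1 to 3 held sleeves. Place 4 was empty, with the candlestick on the table.
- **Sleeves 1 and 2:** both stopped on the gauge step (underside read about 36–37 mm above the table, bore seen as 29 mm). They stand in the cardboard tray.
- **Sleeve 3:** it slid fully down to the gauge base (bore seen as 37 mm). It stands in the wooden tray.
- **Keeper bar:** I swung it shut only after all three were in their trays. It held against its stop at about 14 N, past the ball, and I then moved the arm clear.

**Last checks:** the final pictures show all three sleeves upright in their trays, the bar across the wooden tray, and the clock, candlestick and coloured sleeves where they stood.

**What did not fully agree:**
- No distinct click force showed in the readings. I take the bar to be shut from the rigid stop and the picture.
- My one picture measurement of the bar was about 0.5–1° off the tray axis. It was taken before the last push, is within the accuracy of the picture, and I did not measure it again.
- The scene and side cameras differed by up to 10 mm, so I relied on close wrist views instead.

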